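Scrub the optical window of a turbidity meter's sample well

TASK

Flip the meter's cover fully up by its orange tab and leave it open. Take the brush from its stand and gently scrub the yellow window inside the sample well, with the head pressed lightly on the window: start with the head down on the well floor, rub up until only about the lower half of the head is still in the well, back down to the floor, and up again. Then hang the brush back upright in the fork by its collar and let go; do not disturb the other things on the bench.

Things in the scene. Friction and masses are not known exactly. Their poses are not given: they have to be found in the camera images.
- meter: White turbidity meter, fixed, 180 mm wide; flat top deck 120 mm above the table. Origin on the table under the axis of the sample well. Front face 60 mm from the well axis towards its -x, back 180 mm towards +x. A blue hump, 30 mm above the deck, starts 70 mm behind the well axis.
- well_mouth (a point): Centre of the mouth of the sample well, on its axis, level with the deck; z up. The well is an upright black tube, 48 mm inside diameter. Its flat floor, set somewhere from 80 to 110 mm below the mouth (not measured: feel for it), is a sprung pad: it starts to give at 2 N and is fully down, 8 mm lower, at 8 N. The cover closes the mouth at the start.
- window: Yellow optical window: rigid flat upright strip, 20 mm wide, on the well's inside wall from the mouth to below the floor. Origin on the well axis at table level; its own +x points from the axis to the window, whose inner face is 20 mm from the axis. It may be on any side; a yellow mark on the deck at the mouth shows where, once the cover is open.
- cover (a joint): Black flip-top cover over the well (75 mm wide, 6 mm thick) with an orange tab at its front. Hinged at its far side; 0 closed, grows as it opens, stop at 2.0 rad. A stiff hinge (about 0.09 N m of friction) holds it wherever it is left. It is opened by lifting the tab and swinging it up and over.
- cover_hinge (a point): Point on the cover's hinge axis, 42 mm behind the well axis and 1 mm above the deck. It turns with the cover; its y axis is the hinge axis, and its -x points along the cover's underside to the tab. A positive turn about y opens the cover.
- cover_tab (a point): Underside of the orange tab (40 mm wide, 8 mm thick), centred across, 115 mm from the hinge axis. The tab's end is 128 mm from the hinge; closed, its last 26 mm stand out in front of the meter's front face with free space below down to the table.
- fork (a point): Middle of the slot of the fixed brush stand's fork, level with the top of its prongs, 145 mm above the table; the brush hangs here. Two steel prongs (12 mm wide, 8 mm thick, slot between them 18 mm wide) point along -x of this frame and end 28 mm from this point; the slot is closed 37 mm behind it, at the post. Stand base 110 mm wide, 12 mm high.
- brush: Rigid cleaning brush, 216 mm long, about 110 g, hanging upright. Origin at the tip (bottom of the head), z towards the handle. Blue head 22 mm diameter, 60 mm long; steel shaft 8 mm; round white collar 38 mm across, underside 130 mm and top 135 mm from the tip; square green handle 18 x 18 mm from 135 to 216 mm, sides along its x and y axes.
- brush_grip (a point): Point on the brush axis in the handle, 180 mm from the tip, 36 mm below the handle's top end.
- brush_tip (a point): Centre of the bottom of the brush head.
- brush_collar (a point): Centre of the underside of the collar. It rests on the top of the prongs when hung.
- reagent_mid (a point): Bystander: green bottle with white cap, 60 mm across, 120 mm tall. Centre, half-way up.
- beaker_mid (a point): Bystander: clear beaker, 68 mm across, 85 mm tall. Centre, half-way up.
- amber_mid (a point): Bystander: amber bottle with blue cap, 70 mm across, 130 mm tall. Centre, half-way up.
- jar_mid (a point): Bystander: jar, 68 mm across, 80 mm tall. Centre, half-way up.
- standard_mid (a point): Bystander: green bottle with red cap, 56 mm across, 100 mm tall. Centre, half-way up.
- tray_mid (a point): Bystander: grey tray, 160 x 110 x 35 mm. Centre, half-way up.
- notebook_mid (a point): Bystander: blue notebook, 150 x 105 x 14 mm. Centre, half-way up.
Mind the look-alikes: they are no part of the job. Leave any pink look-alike of the brush alone.

How it is judged (in metres and radians):
On the way, in this order (a step that is already met when the one before it is completed fails the run):
1. the cover is flipped up past 1.4 rad (value of joint cover above 1.4 rad), for 0.1 s.
2. the brush rests on the well floor and presses on the window (contact force between brush and window above 0.5 N and contact force between brush and meter above 0.5 N and z of brush_tip in the frame of well_mouth below -0.075 m and horizontal distance between brush_tip and well_mouth below 0.02 m), for 0.1 s.
3. it rubs the window half-way up (contact force between brush and window above 0.5 N and z of brush_tip in the frame of well_mouth between -0.07 and -0.048 m and horizontal distance between brush_tip and well_mouth below 0.02 m), for 0.02 s.
4. it rubs the window near the mouth (contact force between brush and window above 0.5 N and z of brush_tip in the frame of well_mouth between -0.042 and -0.012 m and horizontal distance between brush_tip and well_mouth below 0.02 m), for 0.1 s.
5. it rubs the window half-way on the way down (all of step 3), for 0.02 s.
6. it is down on the floor again, pressing on the window (all of step 2), for 0.1 s.
7. it rubs half-way up again (all of step 5), for 0.02 s.
8. it rubs the window near the mouth again (all of step 4), for 0.1 s.
At the end, for the whole second after the job is handed in: The cover is open past 1.4 rad, and the brush hangs upright (within 0.12 rad) and still in the fork, its collar resting on the prongs (underside within 5 mm of their top and within 15 mm sideways of the fork point) (value of joint cover above 1.4 rad and horizontal distance between brush_collar and fork below 0.015 m and z of brush_collar in the frame of fork between -0.004 and 0.005 m and angle between brush's own z axis and vertical below 0.12 rad and linear speed of brush below 0.05 m/s); the robot touches nothing.
It fails at once if the brush presses on the window with over 25 N (contact force between brush and window above 25 N).
It fails at once if the brush presses on the meter with over 25 N (contact force between brush and meter above 25 N).
It fails at once if a bystander is moved more than 30 mm (distance of any of reagent_mid, beaker_mid, amber_mid, jar_mid, standard_mid, tray_mid, notebook_mid from where it was at the start of the episode above 0.03 m).
It also fails if it takes over 72 s, if anything falls off the work surface, if the arm or the gripper's body presses on something with over 40 N, if the wrist force passes 120 N, or if a joint passes its speed limit or range.

ROBOT

A 6-joint arm with a two-finger parallel gripper is mounted at the origin on the work surface. World frame = base frame: x ahead of the robot, y to its left, z up, the work surface at z = 0. Lengths are in m, angles in degrees, forces in N, time in s.
With the tool pointing down it reaches from about 0.3 to 0.75 m from the base axis. Payload 8.5 kg.
Tool frame: the origin (TCP) lies between the finger pads; the fingertips stand ahead of it and the grasp point (between the pads) lies 8 mm behind it (env.tcp_to_tips is the z of the fingertips in the tool frame, in m); z points along the fingers, x is the direction in which the jaws open and shut, and the axes are right-handed (so a half turn about z gives the same grasp; the last joint's range is limited). The gripper opens to 85 mm and grips with 20 to 120 N. Pads are 22 mm wide; open, the fingers measure 114 mm over their backs; the gripper's body (76 mm by 85 mm) begins 54 mm behind the grasp point. The pads swing forward as they close: fully open they stand 13 mm farther back than shut.
Start: joints at [-76.736, 21.807, 74.336, -0, 83.858, -12.336], TCP at [0.238, -0.496, 0.242] pointing down, gripper open.
Joint ranges: [-178.18, 178.18], [-50.72, 133.34], [12.68, 142.11], [-81.47, 261.47], [9.98, 163.14], [-165.26, 165.26]. Speed limits (degrees/s): [136.94, 136.94, 180, 180, 180, 180].

INTERFACE

Orientations are given as a 3x3 rotation matrix whose columns are the frame's x, y, z axes.
In Python, from rig import observe, viewer, env gives the robot as it stands.
- The arm moves only by the tool jog_arm, never from a script. Its arguments are lists of equal length, an entry for each row: "dr": the turn, a rotation vector about the tool's x, y, z in rad, a list of three; "slide": the shift along the tool's x, y, z in m, a list of three; "gripper": the opening, from -1 (shut) to 1 (fully open), so that 0 is half open. In form: {"dr": [[rx, ry, rz], ...], "slide": [[dx, dy, dz], ...], "gripper": [gripper, ...]}. A call has exactly 10 rows; each row shifts and turns the commanded pose from where the row before left it, along the tool's axes as they then stand; what a row does not reach is not made up. A row lasts 1/10 s, in which the tool goes at most 50 mm and 8.59 degrees, less where a joint would pass 70% of its speed; a pose out of reach is approached as far as the arm can. A call is refused whole if a number of a shift passes 0.05 or a number of a turn 0.15, either way. A call with a gripper value outside its range is refused whole. The fingers move at their own pace and stop on an object; "force" is the grip in N (left out, the last holds). Time passes only in rows, so rows that do not move let the fingers close, or fill a call up. It gives the time, the measured TCP pose, the force and the opening at its end, in the units of the state.
- observe(): the state, without advancing time (a new reading comes with each control period).
- viewer.get_image(name): name is "scene" or "top"; returns a dict with "pixels" (480x640x3 uint8, blue, green, red), "camera_matrix" (3x3 intrinsics, pixels), "dist_coeffs" ([k1, k2, p1, p2, k3] as OpenCV has them; the pictures are not rectified), "R" (3x3) and "t" (3): a world point X has camera coordinates R X + t. Camera axes: x right, y down, z forward; pixel columns grow to the right and rows downward; lengths in m; the calibration is good to about 2 mm. A picture is of the moment at which its call begins. There is no depth.
- env.close_job(): hands the job in, once; it reports no verdict.
The state is a dict: "time_s": time; "q": joint angles; "qvel": joint speeds; "joint_efforts": joint torques, N m; "position": TCP position; "tool_rot": TCP orientation; "ft_force": force on the tool from outside, world axes, zero at the start; "wrist_torque": the same for the moment, N m; "grip_width": finger opening in m.
Only numpy, scipy, OpenCV 4.12 (cv2) and the standard library are available. Lean on these libraries where they do the work, as an engineer would, in place of code of your own. Each camera call takes 0.05 s, during which the arm holds its last target.

## Working session

There is one attempt and no reset: what is moved stays moved. The work goes in short steps, Python scripts to look and compute and a tool call to move; the robot and the scene stay as the last step left them, time stands still between calls to the robot, and variables do not carry over. Pictures are saved under pics/ and viewed, and the job is handed in when it is done.

Besides the shell and the picture viewer there is one more tool, called as name(argument=value, ...), one argument or row to a line, values as JSON. jog_arm: Moves the arm, as the interface text tells. Its arguments: {"type":"object","properties":{"dr":{"type":"array","items":{"type":"array","items":{"type":"number"}}},"slide":{"type":"array","items":{"type":"array","items":{"type":"number"}}},"gripper":{"type":"array","items":{"type":"number"}},"force":{"type":"number"}},"required":["dr","slide","gripper"]}

```bash
mkdir -p pics; ls; cat > h.py <<'E'
import numpy as np, cv2
from rig import observe, viewer, env
def shot(n,fn):
    d=viewer.get_image(n); im=np.array(d["pixels"],dtype=np.uint8); cv2.imwrite(fn,im)
    np.savez(fn[:-4]+".npz",pixels=im,**{k:np.array(d[k],float) for k in("camera_matrix","dist_coeffs","R","t")})
    return load(fn)
def load(fn): return dict(np.load(fn[:-4]+".npz"))
def ray(d,u,v):
    p=cv2.undistortPoints(np.array([[[u,v]]],float),d["camera_matrix"],d["dist_coeffs"])[0,0]
    R=d["R"];t=d["t"].ravel(); return -R.T@t, R.T@np.array([p[0],p[1],1.])
def onz(d,u,v,z):
    o,r=ray(d,u,v); return o+r*(z-o[2])/r[2]
def two(d1,p1,d2,p2):
    o1,r1=ray(d1,*p1);o2,r2=ray(d2,*p2)
    s=np.linalg.lstsq(np.c_[r1,-r2],o2-o1,rcond=None)[0]
    a=o1+r1*s[0];b=o2+r2*s[1]; return (a+b)/2,np.linalg.norm(a-b)
def proj(d,X):
    return cv2.projectPoints(np.array(X,float).reshape(-1,1,3),cv2.Rodrigues(d["R"])[0],d["t"],d["camera_matrix"],d["dist_coeffs"])[0][:,0]
E
python3 - <<'E'
from h import *
for n in("scene","top"):
    d=shot(n,f"pics/{n}0.png"); print(n,-d["R"].T@d["t"].ravel(),d["R"][2])
print(observe(),env.tcp_to_tips)
E
```

```text
pics
scene [ 0.92218338 -0.61225262  1.19009273] [-0.33223305  0.46427176 -0.82101945]
top [0.2248301  0.02346336 1.37616575] [ 0.21922958 -0.01577571 -0.97554575]
{'time_s': 0.1, 'q': array([-7.67360839e+01,  2.18381897e+01,  7.43771770e+01, -6.15544698e-04,
        8.38596019e+01, -1.23332508e+01]), 'qvel': array([-0.00409113, -0.05928206, -0.15416511, -0.01688334, -0.00308045,
        0.06014454]), 'joint_efforts': array([ 5.09467791e-03, -4.49219477e+01, -2.31654865e+01, -7.67110578e-05,
        3.72105031e-03, -5.60941501e-06]), 'position': array([ 0.23758384, -0.49577305,  0.24178262]), 'tool_rot': array([[ 4.32041998e-01, -9.01853433e-01, -3.10602956e-04],
       [-9.01852578e-01, -4.32042026e-01,  1.27109309e-03],
       [-1.28053320e-03, -2.69047521e-04, -9.99999144e-01]]), 'ft_force': array([-0.28443495,  0.56101327, -0.08663277]), 'wrist_torque': array([ 0.03245059,  0.00240994, -0.01675929]), 'grip_width': 0.08514618467414406} 0.011
```

View pics/scene0.png

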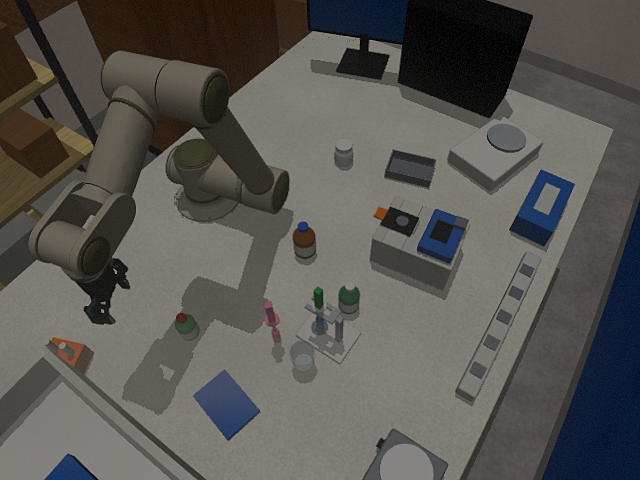

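View pics/top0.png

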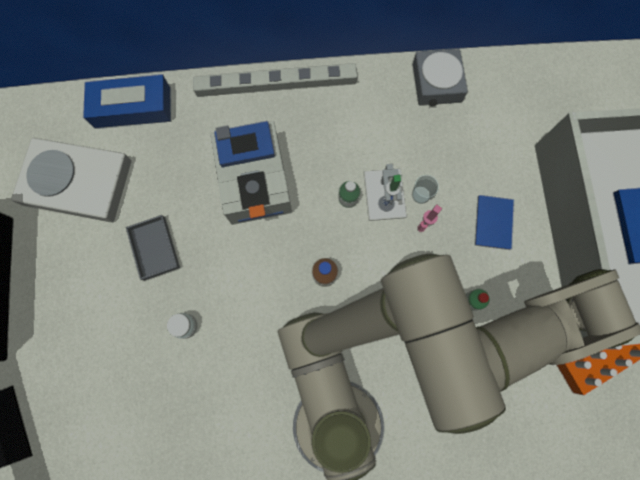

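Candidates for the brush: the green-handled one in the fork at scene (319,297) / top (396,182), and the pink look-alike at scene (270,315) / top (429,218). I choose the green one. Tab: orange at scene (382,214) / top (257,211), as opposed to the orange rack at top (600,365). I'll check both in close crops.

```bash
python3 - <<'E'
from h import *
a=cv2.imread("pics/scene0.png");b=cv2.imread("pics/top0.png")
r=lambda i,x,y,w,h:cv2.resize(i[y:y+h,x:x+w],(400,300),interpolation=cv2.INTER_CUBIC)
o=np.vstack([np.hstack([r(a,255,270,120,90),r(b,340,150,120,90)]),np.hstack([r(a,355,190,120,90),r(b,195,120,140,105)])])
cv2.imwrite("pics/crop0.png",o)
E
```

```text
(no output)
```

View pics/crop0.png

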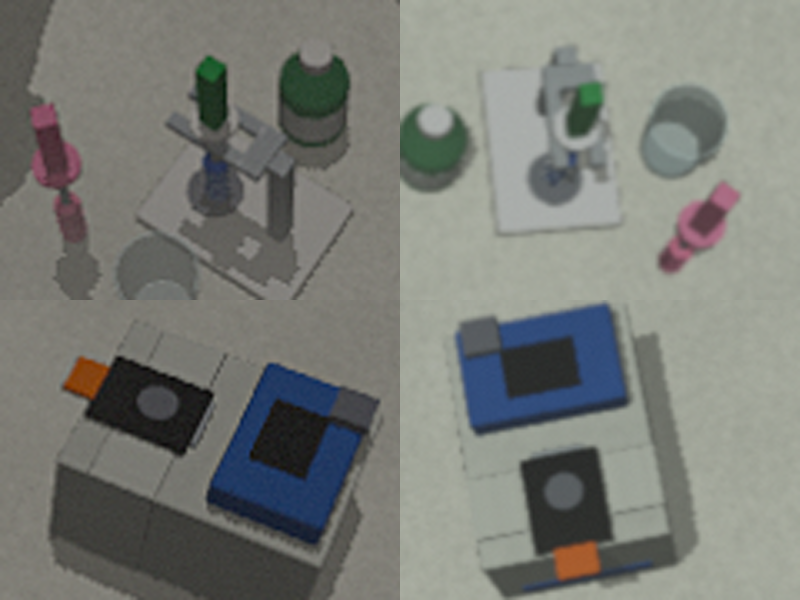

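Crops: the green-handled brush hangs with its white collar in the fork (post on the far, +x side). The pink one stands apart, next to the beaker. The meter has a black cover with a grey disc, and the orange tab points toward the robot. Measuring now.

```bash
cat > m.py <<'E'
from h import *
S=load("pics/scene0.png");T=load("pics/top0.png")
def mask(d,lo,hi,box):
    h=cv2.cvtColor(d["pixels"].astype(np.uint8),cv2.COLOR_BGR2HSV); m=cv2.inRange(h,np.array(lo),np.array(hi))
    z=np.zeros_like(m);x,y,w,hh=box;z[y:y+hh,x:x+w]=m[y:y+hh,x:x+w]
    n,l,s,c=cv2.connectedComponentsWithStats(z); k=1+np.argmax(s[1:,4]); return (l==k).astype(np.uint8),s[k],c[k]
if __name__=="__main__":
  O=([5,150,100],[20,255,255])
  for d,nm,b in((S,"S",(360,195,50,40)),(T,"T",(235,195,50,35))):
    m,s,c=mask(d,*O,b); print(nm,"tab",s,c,onz(d,*c,.129))
    r=cv2.boxPoints(cv2.minAreaRect(cv2.findContours(m,0,1)[0][0])); print(np.round([onz(d,*p,.129)[:2] for p in r],4).tolist())
  # cover black quad
  for d,nm,b in((S,"S",(376,200,50,40)),(T,"T",(235,165,45,45))):
    m,s,c=mask(d,[0,0,0],[180,255,70],b); m=cv2.morphologyEx(m,cv2.MORPH_CLOSE,np.ones((15,15)))
    cn=max(cv2.findContours(m,0,1)[0],key=cv2.contourArea); q=cv2.approxPolyDP(cv2.convexHull(cn),4,True)[:,0]; 
    M=cv2.moments(cn);cc=(M["m10"]/M["m00"],M["m01"]/M["m00"])
    print(nm,"cover",s,q.tolist(),np.round([onz(d,*map(float,p),.127)[:2] for p in q],4).tolist(),onz(d,*cc,.127))
  for d,nm,b in((S,"S",(410,200,65,70)),(T,"T",(205,115,75,60))):
    m,s,c=mask(d,[100,120,50],[130,255,255],b); m=cv2.morphologyEx(m,cv2.MORPH_CLOSE,np.ones((15,15)))
    cn=max(cv2.findContours(m,0,1)[0],key=cv2.contourArea); q=cv2.approxPolyDP(cv2.convexHull(cn),3,True)[:,0]
    print(nm,"hump",s,q.tolist(),np.round([onz(d,*map(float,p),.150)[:2] for p in q],4).tolist())
  for d,nm,b in((S,"S",(310,280,20,35)),(T,"T",(385,165,25,35))):
    m,s,c=mask(d,[45,100,30],[80,255,255],b); h=cv2.cvtColor(d["pixels"].astype(np.uint8),cv2.COLOR_BGR2HSV)
    print(nm,"green",s,c)
    x,y,w,hh=s[:4]
    for v in range(y-1,y+hh+1): print(v,d["pixels"][v,x-2:x+w+2,1].astype(int).tolist())
E
python3 m.py
```

```text
S tab [374 207  14  12  96] [380.52083333 212.70833333] [0.57572924 0.16532514 0.129     ]
[[0.5642, 0.1456], [0.5577, 0.1851], [0.5867, 0.1849], [0.5928, 0.1457]]
T tab [249 205  16  13 155] [256.55483871 210.75483871] [0.57772164 0.16824374 0.129     ]
[[0.5901, 0.1893], [0.5947, 0.1512], [0.5658, 0.1474], [0.5612, 0.1853]]
S cover [380 207  39  30 590] [[390, 207], [418, 218], [409, 236], [380, 224]] [[0.5879, 0.2014], [0.6775, 0.2105], [0.6859, 0.138], [0.5949, 0.1295]] [0.63765149 0.16933156 0.127     ]
T cover [238 172  31  37 715] [[262, 172], [268, 203], [243, 208], [238, 177]] [[0.6852, 0.148], [0.597, 0.137], [0.5889, 0.204], [0.6767, 0.2134]] [0.6379059  0.17530234 0.127     ]
S hump [ 418  209   45   53 1060] [[436, 209], [456, 216], [462, 230], [449, 261], [428, 254], [418, 245]] [[0.7116, 0.2517], [0.7717, 0.2603], [0.8072, 0.2234], [0.8209, 0.1079], [0.763, 0.0969], [0.7263, 0.1084]]
T hump [ 216  122   58   42 1191] [[267, 123], [273, 153], [220, 163], [216, 138], [230, 129]] [[0.8162, 0.1245], [0.7278, 0.1134], [0.7119, 0.2562], [0.7848, 0.2646], [0.8076, 0.2257]]
S 
[... 867 characters left out ...]
69, 56, 51, 47, 51, 51, 50, 50, 49, 48, 38, 114, 131]
300 [111, 89, 57, 46, 47, 47, 50, 50, 50, 39, 36, 117, 133]
301 [130, 117, 78, 47, 46, 52, 47, 51, 46, 46, 37, 103, 129]
T green [394 175   6   7  39] [396.53846154 178.07692308]
174 [137, 135, 134, 132, 129, 124, 127, 136, 150, 152]
175 [126, 123, 123, 125, 123, 121, 120, 121, 126, 137]
176 [98, 99, 112, 121, 122, 121, 120, 120, 127, 140]
177 [90, 84, 108, 122, 123, 122, 120, 121, 129, 146]
178 [91, 80, 105, 122, 123, 122, 122, 122, 129, 147]
179 [82, 75, 102, 120, 125, 125, 125, 123, 129, 149]
180 [74, 73, 98, 117, 119, 118, 116, 114, 122, 149]
181 [69, 69, 86, 98, 98, 92, 86, 86, 109, 147]
182 [67, 66, 69, 73, 71, 71, 67, 83, 125, 155]
```

```bash
python3 - <<'E'
from m import *
def bright(d,box,th):
    m,s,c=mask(d,[45,100,th],[80,255,255],box); return m,s,c
for th in (70,75,80):
  mS,sS,cS=bright(S,(310,280,20,35),th); mT,sT,cT=bright(T,(385,165,25,35),th+20)
  print(th,sS,cS,sT,cT,two(S,cS,T,cT), onz(S,*cS,.231),onz(T,*cT,.231))
r=lambda i,x,y,w,h:cv2.resize(i[y:y+h,x:x+w],(780,585),interpolation=cv2.INTER_CUBIC)
cv2.imwrite("pics/c1.png",r(S["pixels"].astype(np.uint8),290,280,64,48))
cv2.imwrite("pics/c2.png",r(T["pixels"].astype(np.uint8),360,155,80,60))
E
```

```text
70 [314 287   9   8  40] [317.75 290.3 ] [394 175   6   7  37] [396.56756757 177.91891892] (array([ 0.60278345, -0.19407961,  0.22840146]), np.float64(0.004286143669767698)) [ 0.60225487 -0.19684581  0.231     ] [ 0.60344508 -0.19206711  0.231     ]
75 [314 287   9   8  39] [317.66666667 290.28205128] [394 175   6   7  36] [396.55555556 177.83333333] (array([ 0.60279349, -0.19414363,  0.22868672]), np.float64(0.004624006737409649)) [ 0.60206087 -0.19691599  0.231     ] [ 0.60366829 -0.19206418  0.231     ]
80 [314 287   8   7  36] [317.61111111 290.13888889] [394 175   6   6  33] [396.6969697  177.57575758] (array([ 0.60294507, -0.19438989,  0.22997403]), np.float64(0.004790459895035048)) [ 0.60172937 -0.19666914  0.231     ] [ 0.60430405 -0.19249298  0.231     ]
```

View pics/c1.png

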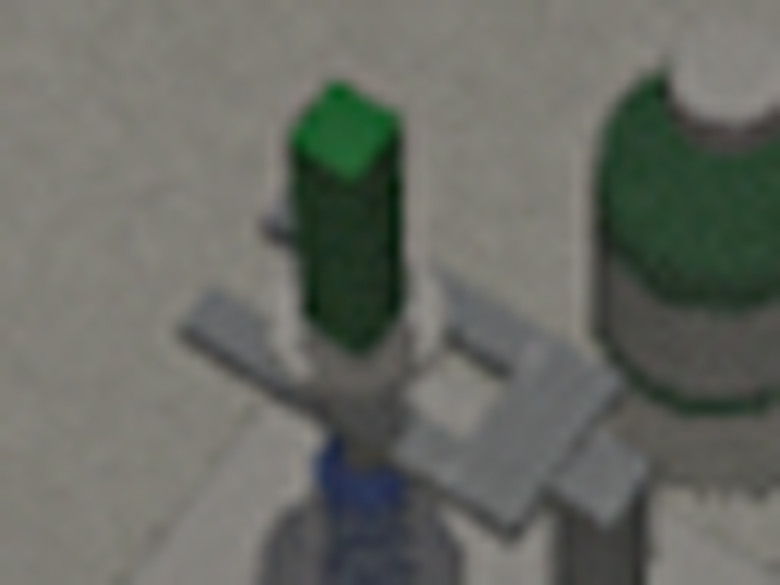

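View pics/c2.png

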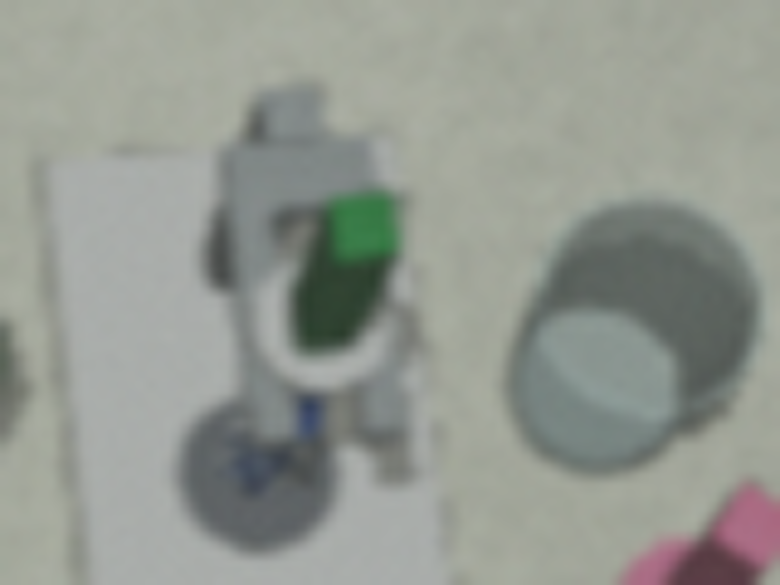

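```bash
python3 - <<'E'
from m import *
def s(x,y):return onz(S,290+x/12.1875-.5+0.04,280+y/12.1875-.5+.04,Z)
def t(x,y):return onz(T,360+x/9.75-.5+.05,155+y/9.75-.5+.05,Z)
Z=.145
a=s(617,378);b=s(510,525);c=s(182,325);e=s(210,290)
print("S fork",a,b,c,e); ang=lambda p,q:np.degrees(np.arctan2(*(q-p)[1::-1]))
print(ang(b,a),ang(c,b))
f=[t(232,150),t(382,145),t(250,435),t(407,430),t(290,430)]
print("T fork",f,ang(f[1],f[0]),ang(f[2],f[0]))
Z=.231
h=[s(338,82),s(402,120),s(350,180),s(292,135)];print("handle S",[x.round(4) for x in h],[ang(h[i],h[(i+1)%4]) for i in range(4)],np.mean(h,0))
h=[t(330,195),t(395,190),t(398,258),t(332,262)];print("handle T",[x.round(4) for x in h],[ang(h[i],h[(i+1)%4]) for i in range(4)],np.mean(h,0))
Z=.012
print("base T",ang(t(40,160),t(225,152)),ang(t(85,580),t(40,160)))
E
```

```text
S fork [ 0.65401523 -0.17621008  0.145     ] [ 0.65386972 -0.21622886  0.145     ] [ 0.5714388  -0.21635349  0.145     ] [ 0.57160217 -0.20641992  0.145     ]
89.79167348469198 0.08662365511722991
T fork [array([ 0.65701177, -0.175797  ,  0.145     ]), array([ 0.65507396, -0.21686951,  0.145     ]), array([ 0.57608659, -0.17144076,  0.145     ]), array([ 0.57395481, -0.21380053,  0.145     ]), array([ 0.57658022, -0.18234433,  0.145     ])] 87.2987707188094 -3.081284589044282
handle S [array([ 0.5951, -0.1884,  0.231 ]), array([ 0.6104, -0.1885,  0.231 ]), array([ 0.6094, -0.2051,  0.231 ]), array([ 0.5943, -0.2032,  0.231 ])] [np.float64(-0.2355792737945347), np.float64(-93.38604073319695), np.float64(172.78844313937424), np.float64(86.9215580559688)] [ 0.60227615 -0.19629042  0.231     ]
handle T [array([ 0.6128, -0.1853,  0.231 ]), array([ 0.6128, -0.2019,  0.231 ]), array([ 0.5947, -0.2005,  0.231 ]), array([ 0.595 , -0.1837,  0.231 ])] [np.float64(-90.09903338924605), np.float64(175.41724650504065), np.float64(88.898421066085), np.float64(-5.175121112094451)] [ 0.60382504 -0.19283794  0.231     ]
base T -92.1428260499678 -0.1553148587673737
```

jog_arm(
  dr=[
    [0, 0, 0.11],
    [0, 0, 0.11],
    [0, 0, 0.108],
    [0, 0, 0],
    [0, 0, 0],
    [0, 0, 0],
    [0, 0, 0],
    [0, 0, 0],
    [0, 0, 0],
    [0, 0, 0],
  ],
  slide=[
    [0, 0, -0.02],
    [0, 0, -0.02],
    [0, 0, -0.02],
    [-0.0364, -0.0242, 0],
    [-0.0364, -0.0242, 0],
    [-0.0364, -0.0242, 0],
    [-0.0364, -0.0242, 0],
    [-0.0364, -0.0242, 0],
    [-0.0364, -0.0242, 0],
    [-0.0364, -0.0242, 0],
  ],
  gripper=[1, 1, 1, 1, 1, 1, 1, 1, 1, 1],
  force=20,
)

```text
time_s: 1.1
position: [0.376, -0.2211, 0.3022]
tool_rot: [[0.118, -0.993, -0.0], [-0.993, -0.118, 0.0], [-0.0, 0.0, -1.0]]
ft_force: [-0.1, 0.1, 0.0]
grip_width: 0.0851
```

jog_arm(
  dr=[
    [0, 0, 0],
    [0, 0, 0],
    [0, 0, 0],
    [0, 0, 0],
    [0, 0, 0],
    [0, 0, 0],
    [0, 0, 0],
    [0, 0, 0],
    [0, 0, 0],
    [0, 0, 0],
  ],
  slide=[
    [-0.0364, -0.0242, 0],
    [-0.0364, -0.0242, 0],
    [-0.0364, -0.0242, 0],
    [-0.0364, -0.0242, 0],
    [-0.0364, -0.0242, 0],
    [-0.0364, -0.0242, 0],
    [-0.0364, -0.0242, 0],
    [-0.0364, -0.0242, 0],
    [-0.0364, -0.0242, 0],
    [-0.0364, -0.0242, 0.02],
  ],
  gripper=[1, 1, 1, 1, 1, 1, 1, 1, 1, 1],
)

```text
time_s: 2.1
position: [0.574, 0.1692, 0.284]
tool_rot: [[0.119, -0.993, 0.005], [-0.993, -0.119, 0.0], [0.0, -0.005, -1.0]]
ft_force: [1.3, 0.3, 0.6]
grip_width: 0.0854
```

```bash
cat >> h.py <<'E'
def st():
    o=observe(); np.set_printoptions(precision=4,suppress=True)
    print("t",o["time_s"],"p",o["position"],"q",o["q"],"F",o["ft_force"],"M",o["wrist_torque"],"w",o["grip_width"]); print(o["tool_rot"]); return o
def loc(target): # tool-axes shift to world target
    o=observe(); return o["tool_rot"].T@(np.array(target)-o["position"])
E
python3 - <<'E'
from h import *
st(); d=shot("scene","pics/s1.png");e=shot("top","pics/t1.png")
r=lambda i,x,y,w,h:cv2.resize(i[y:y+h,x:x+w],(400,300),interpolation=cv2.INTER_CUBIC)
cv2.imwrite("pics/c3.png",np.hstack([r(d["pixels"],320,150,160,120),r(e["pixels"],180,130,160,120)]))
print(loc([.573,.1667,.125]))
E
```

```text
t 2.1 p [0.574  0.1692 0.284 ] q [ 5.0975 25.3586 61.7105 -0.0034 92.6706 88.2768] F [1.2575 0.2939 0.5967] M [-0.0241 -0.001   0.0248] w 0.08538432008814735
[[ 0.1188 -0.9929  0.0045]
 [-0.9929 -0.1188  0.0003]
 [ 0.0002 -0.0045 -1.    ]]
[ 0.0045 -0.0003  0.1534]
```

View pics/c3.png

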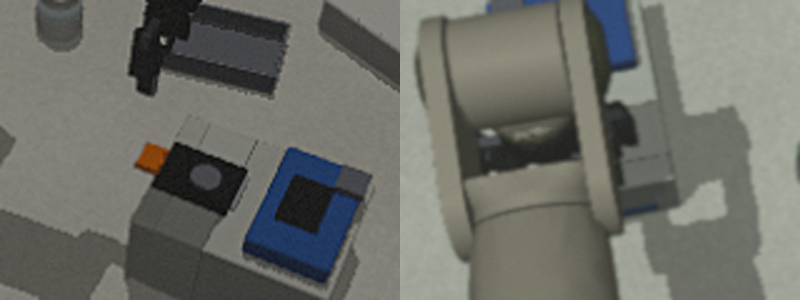

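Gripper over the tab (scene crop: tab at about scene (380,212), fingers above it). Descending part way, then checking.

jog_arm(
  dr=[
    [0, 0, 0],
    [0, 0, 0],
    [0, 0, 0],
    [0, 0, 0],
    [0, 0, 0],
    [0, 0, 0],
    [0, 0, 0],
    [0, 0, 0],
    [0, 0, 0],
    [0, 0, 0],
  ],
  slide=[
    [0.0025, 0, 0.03],
    [0, 0, 0.03],
    [0, 0, 0.03],
    [0, 0, 0.02],
    [0, 0, 0.01],
    [0, 0, 0],
    [0, 0, 0],
    [0, 0, 0],
    [0, 0, 0],
    [0, 0, 0],
  ],
  gripper=[0.3, 0.3, 0.3, 0.3, 0.3, 0.3, 0.3, 0.3, 0.3, 0.3],
)

```text
time_s: 3.2
position: [0.5732, 0.1647, 0.1629]
tool_rot: [[0.119, -0.993, 0.001], [-0.993, -0.119, 0.0], [0.0, -0.001, -1.0]]
ft_force: [0.1, -1.0, -0.1]
grip_width: 0.0559
```

```bash
python3 - <<'E'
from h import *
o=st(); d=shot("scene","pics/s2.png")
r=lambda i,x,y,w,h:cv2.resize(i[y:y+h,x:x+w],(800,600),interpolation=cv2.INTER_CUBIC)
print(proj(d,o["position"]),proj(d,o["position"]+o["tool_rot"][:,2]*.011))
cv2.imwrite("pics/c4.png",r(d["pixels"],340,160,100,75))
print(loc([.573,.1667,.125]))
E
```

```text
t 3.2 p [0.5732 0.1647 0.1629] q [ 4.6729 30.1004 73.9981 -0.0003 75.8427 87.8642] F [ 0.0738 -1.0199 -0.1458] M [ 0.0021 -0.0194  0.0181] w 0.0558742359835625
[[ 0.1186 -0.9929  0.001 ]
 [-0.9929 -0.1186  0.0001]
 [ 0.     -0.001  -1.    ]]
[[380.6533 205.2278]] [[380.3429 207.6121]]
[-0.002  -0.      0.0377]
```

View pics/c4.png

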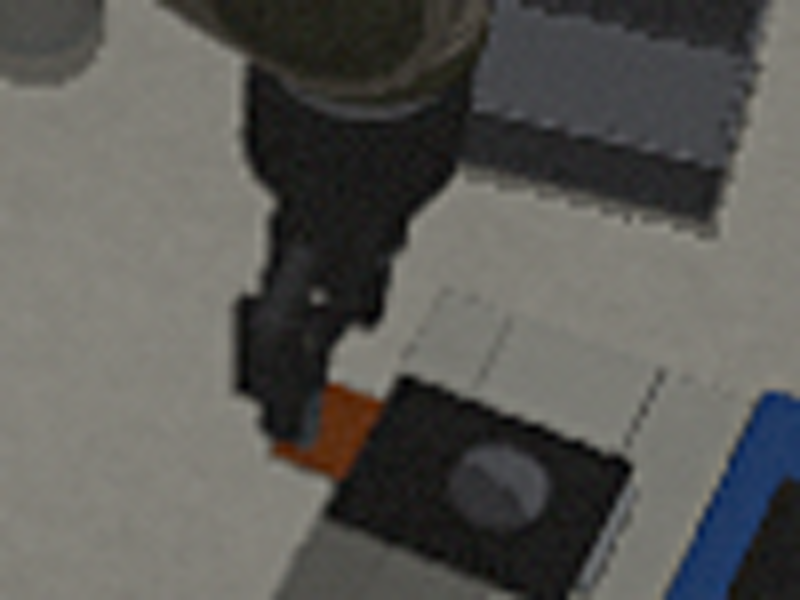

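The near finger hides the tab's left end (crop (290,440), scene (376,215)). Alignment is good. Going down to z = 0.125 and closing.

jog_arm(
  dr=[
    [0, 0, 0],
    [0, 0, 0],
    [0, 0, 0],
    [0, 0, 0],
    [0, 0, 0],
    [0, 0, 0],
    [0, 0, 0],
    [0, 0, 0],
    [0, 0, 0],
    [0, 0, 0],
  ],
  slide=[
    [-0.002, 0, 0.014],
    [0, 0, 0.014],
    [0, 0, 0.01],
    [0, 0, 0],
    [0, 0, 0],
    [0, 0, 0],
    [0, 0, 0],
    [0, 0, 0],
    [0, 0, 0],
    [0, 0, 0],
  ],
  gripper=[0.3, 0.3, 0.3, 0.3, -0.2, -0.2, -0.2, -0.2, -0.2, -0.2],
  force=20,
)

```text
time_s: 4.25
position: [0.5731, 0.1667, 0.1246]
tool_rot: [[0.119, -0.993, 0.001], [-0.993, -0.119, 0.0], [0.0, -0.001, -1.0]]
ft_force: [0.9, -0.4, 0.4]
grip_width: 0.0391
```

```bash
python3 - <<'E'
from h import *
o=st(); d=shot("scene","pics/s3.png")
r=lambda i,x,y,w,h:cv2.resize(i[y:y+h,x:x+w],(600,450),interpolation=cv2.INTER_CUBIC)
cv2.imwrite("pics/c5.png",r(d["pixels"],340,160,100,75))
E
```

```text
t 4.25 p [0.5731 0.1667 0.1246] q [ 4.8666 32.3709 76.8311 -0.0015 70.748  88.0609] F [ 0.8612 -0.4358  0.3837] M [-0.1098 -0.1648 -0.0856] w 0.039068454862215336
[[ 0.1185 -0.993   0.0009]
 [-0.993  -0.1185  0.    ]
 [ 0.0001 -0.0009 -1.    ]]
```

View pics/c5.png

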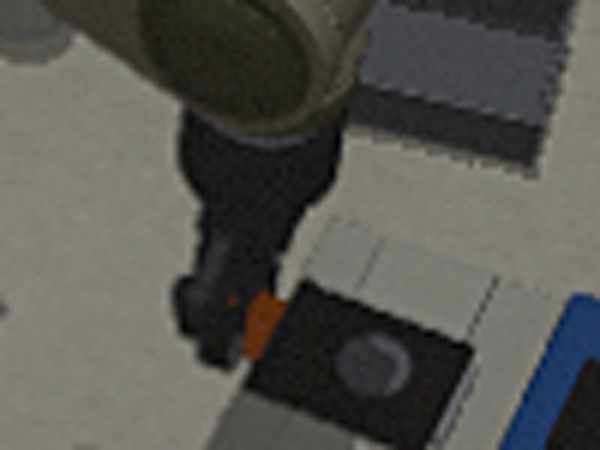

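Width is 39.1 mm, so the jaws stopped on the 40 mm tab. Working out the arc.

```bash
python3 - <<'E'
import numpy as np
for th in [np.arange(0,1.01,.1),np.arange(1.0,1.91,.1)]:
    x=-118*np.cos(th)+4*np.sin(th);z=118*np.sin(th)+4*np.cos(th)
    print([[0,round(-a/1000,4),round(-b/1000,4)] for a,b in zip(np.diff(x),np.diff(z))])
E
```

```text
[[0, np.float64(-0.001), np.float64(-0.0118)], [0, np.float64(-0.0022), np.float64(-0.0116)], [0, np.float64(-0.0033), np.float64(-0.0113)], [0, np.float64(-0.0044), np.float64(-0.0109)], [0, np.float64(-0.0055), np.float64(-0.0104)], [0, np.float64(-0.0065), np.float64(-0.0098)], [0, np.float64(-0.0075), np.float64(-0.0091)], [0, np.float64(-0.0083), np.float64(-0.0084)], [0, np.float64(-0.0091), np.float64(-0.0075)], [0, np.float64(-0.0098), np.float64(-0.0065)]]
[[0, np.float64(-0.0104), np.float64(-0.0055)], [0, np.float64(-0.0109), np.float64(-0.0045)], [0, np.float64(-0.0113), np.float64(-0.0033)], [0, np.float64(-0.0116), np.float64(-0.0022)], [0, np.float64(-0.0118), np.float64(-0.001)], [0, np.float64(-0.0118), np.float64(0.0002)], [0, np.float64(-0.0117), np.float64(0.0013)], [0, np.float64(-0.0115), np.float64(0.0025)], [0, np.float64(-0.0112), np.float64(0.0036)]]
```

jog_arm(
  dr=[
    [0, 0, 0],
    [0, 0, 0],
    [0, 0, 0],
    [0, 0, 0],
    [0, 0, 0],
    [0, 0, 0],
    [0, 0, 0],
    [0, 0, 0],
    [0, 0, 0],
    [0, 0, 0],
  ],
  slide=[
    [0, -0.001, -0.0118],
    [0, -0.0022, -0.0116],
    [0, -0.0033, -0.0113],
    [0, -0.0044, -0.0109],
    [0, -0.0055, -0.0104],
    [0, -0.0065, -0.0098],
    [0, -0.0075, -0.0091],
    [0, -0.0083, -0.0084],
    [0, -0.0091, -0.0075],
    [0, -0.0098, -0.0065],
  ],
  gripper=[-0.2, -0.2, -0.2, -0.2, -0.2, -0.2, -0.2, -0.2, -0.2, -0.2],
)

```text
time_s: 5.3
position: [0.6296, 0.1733, 0.2216]
tool_rot: [[0.118, -0.993, -0.003], [-0.993, -0.118, -0.001], [0.0, 0.003, -1.0]]
ft_force: [0.1, -1.7, -4.5]
grip_width: 0.0391
```

```bash
python3 - <<'E'
from h import *
o=st(); d=shot("scene","pics/s4.png")
r=lambda i,x,y,w,h:cv2.resize(i[y:y+h,x:x+w],(600,450),interpolation=cv2.INTER_CUBIC)
cv2.imwrite("pics/c6.png",r(d["pixels"],340,150,120,90))
E
```

```text
t 5.3 p [0.6296 0.1733 0.2216] q [ 5.0367 33.2832 58.0219 -0.0224 88.8683 88.2329] F [ 0.099  -1.7311 -4.5214] M [-0.2466  0.1614 -0.047 ] w 0.03907567449077234
[[ 0.1185 -0.993  -0.003 ]
 [-0.993  -0.1185 -0.0007]
 [ 0.0003  0.003  -1.    ]]
```

View pics/c6.png

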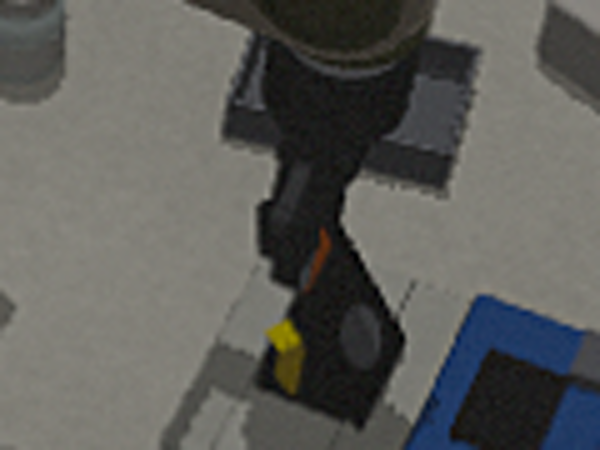

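The cover is swinging up with the tab still held, and a yellow mark shows at crop (285,335). Continuing the arc.

jog_arm(
  dr=[
    [0, 0, 0],
    [0, 0, 0],
    [0, 0, 0],
    [0, 0, 0],
    [0, 0, 0],
    [0, 0, 0],
    [0, 0, 0],
    [0, 0, 0],
    [0, 0, 0],
    [0, 0, 0],
  ],
  slide=[
    [0, -0.0104, -0.0055],
    [0, -0.0109, -0.0045],
    [0, -0.0113, -0.0033],
    [0, -0.0116, -0.0022],
    [0, -0.0118, -0.001],
    [0, -0.0118, 0.0002],
    [0, -0.0117, 0.0013],
    [0, -0.0115, 0.0025],
    [0, -0.0112, 0.0036],
    [0, 0, 0],
  ],
  gripper=[-0.2, -0.2, -0.2, -0.2, -0.2, -0.2, -0.2, -0.2, -0.2, -0.2],
)

```text
time_s: 6.35
position: [0.7326, 0.1854, 0.2317]
tool_rot: [[0.118, -0.993, 0.003], [-0.993, -0.118, 0.0], [0.0, -0.003, -1.0]]
ft_force: [1.8, -1.5, 5.4]
grip_width: 0.039
```

```bash
python3 - <<'E'
from h import *
o=st(); d=shot("scene","pics/s5.png")
r=lambda i,x,y,w,h:cv2.resize(i[y:y+h,x:x+w],(600,450),interpolation=cv2.INTER_CUBIC)
cv2.imwrite("pics/c7.png",r(d["pixels"],340,140,120,90))
E
```

```text
t 6.35 p [0.7326 0.1854 0.2317] q [  5.2607  45.2395  33.1177  -0.0041 101.4625  88.4734] F [ 1.8421 -1.5027  5.4359] M [-0.1309 -0.1524  0.018 ] w 0.03900527038952871
[[ 0.1182 -0.993   0.0031]
 [-0.993  -0.1182  0.0002]
 [ 0.0002 -0.0031 -1.    ]]
```

View pics/c7.png

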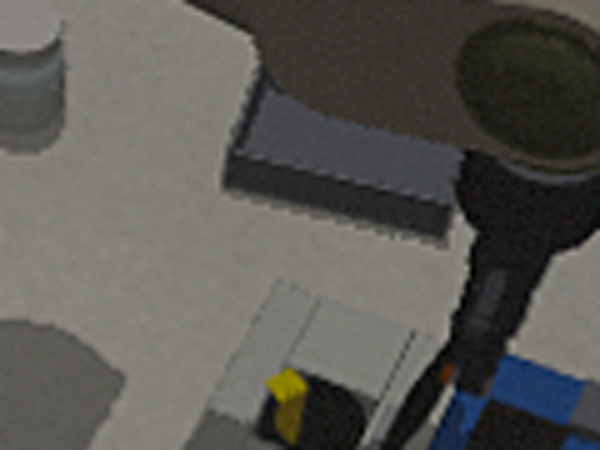

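The cover is past vertical, standing almost edge-on at crop (420,400). Releasing and retreating upward.

jog_arm(
  dr=[
    [0, 0, 0],
    [0, 0, 0],
    [0, 0, 0],
    [0, 0, 0],
    [0, 0, 0],
    [0, 0, 0],
    [0, 0, 0],
    [0, 0, 0],
    [0, 0, 0],
    [0, 0, 0],
  ],
  slide=[
    [0, 0, 0],
    [0, 0, 0],
    [0, 0, 0],
    [0, 0, -0.01],
    [0, 0, -0.03],
    [0, 0, -0.03],
    [0.03, 0.01, -0.03],
    [0.045, 0.01, 0],
    [0.045, 0.01, 0],
    [0.045, 0.01, 0],
  ],
  gripper=[0.3, 0.3, 0.3, 0.3, 0.3, 0.3, 0.3, 0.3, 0.3, 0.3],
)

```text
time_s: 7.4
position: [0.7108, 0.0157, 0.3316]
tool_rot: [[0.119, -0.993, 0.001], [-0.993, -0.119, -0.0], [0.0, -0.001, -1.0]]
ft_force: [0.6, 0.3, 0.0]
grip_width: 0.0554
```

jog_arm(
  dr=[
    [0, 0, 0],
    [0, 0, 0],
    [0, 0, 0],
    [0, 0, 0],
    [0, 0, 0.08],
    [0, 0, 0.08],
    [0, 0, 0],
    [0, 0, 0],
    [0, 0, 0],
    [0, 0, 0],
  ],
  slide=[
    [0.045, 0.01, 0],
    [0.045, 0.01, 0],
    [0.045, 0.01, 0],
    [0.045, 0.01, 0],
    [0, 0, 0],
    [0, 0, 0],
    [0, 0, 0],
    [0, 0, 0],
    [0, 0, 0],
    [0, 0, 0],
  ],
  gripper=[0.3, 0.3, 0.3, 0.3, 0.3, 0.3, 0.3, 0.3, 0.3, 0.3],
)

```text
time_s: 8.4
position: [0.693, -0.1661, 0.3307]
tool_rot: [[-0.04, -0.999, 0.0], [-0.999, 0.04, -0.0], [0.0, -0.0, -1.0]]
ft_force: [0.4, 0.7, 0.7]
grip_width: 0.0555
```

```bash
python3 - <<'E'
from h import *
o=st(); d=shot("scene","pics/s6.png"); e=shot("top","pics/t6.png")
r=lambda i,x,y,w,h:cv2.resize(i[y:y+h,x:x+w],(400,300),interpolation=cv2.INTER_CUBIC)
cv2.imwrite("pics/c8.png",np.vstack([np.hstack([r(d["pixels"],360,180,100,75),r(e["pixels"],200,130,100,75)]),np.hstack([r(d["pixels"],0,0,640,480),r(e["pixels"],0,0,640,480)])]))
E
```

```text
t 8.4 p [ 0.693  -0.1661  0.3307] q [-22.965   39.0657  29.8523  -0.0019 111.0752  69.316 ] F [0.3751 0.6685 0.6853] M [ 0.0378 -0.0154  0.0207] w 0.055508662929767735
[[-0.0398 -0.9992  0.0001]
 [-0.9992  0.0398 -0.0001]
 [ 0.0001 -0.0001 -1.    ]]
```

View pics/c8.png

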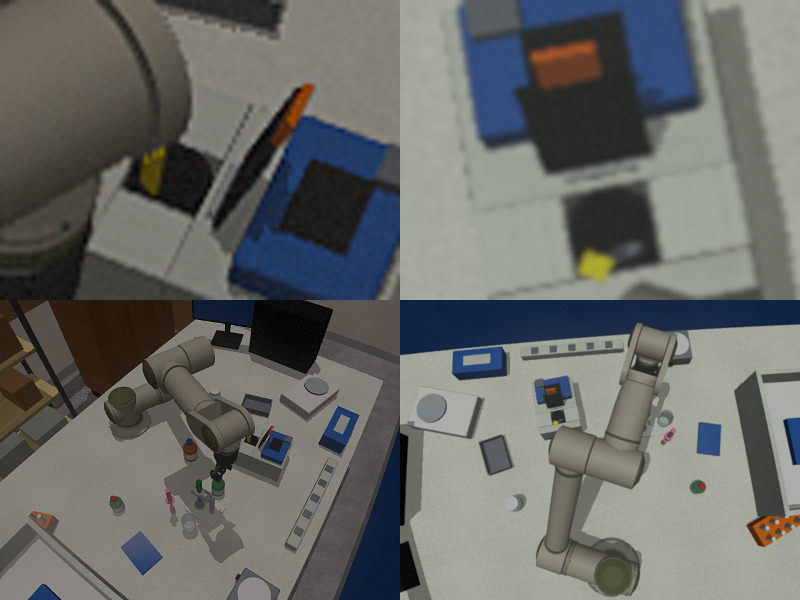

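```bash
python3 - <<'E'
from m import *
A=load("pics/s5.png");B=load("pics/t6.png")
for d,nm,by,bk in((A,"S",(385,205,25,30),(388,208,28,30)),(B,"T",(235,180,30,25),(238,172,32,35))):
    m,s,c=mask(d,[20,120,60],[35,255,255],by)
    print(nm,"yellow",s,c,onz(d,*c,.12))
    ys,xs=np.nonzero(m); print(sorted(zip(ys.tolist(),xs.tolist()))[:6])
    hsv=cv2.cvtColor(d["pixels"],cv2.COLOR_BGR2HSV)
    x,y,w,h=bk
    for v in range(y,y+h): print(v,hsv[v,x:x+w,2].tolist())
print(x)
E
```

```text
S yellow [393 214   9  15  75] [397.18666667 219.96      ] [0.6276968  0.17535898 0.12      ]
[(214, 396), (214, 397), (214, 398), (215, 394), (215, 395), (215, 396)]
208 [124, 120, 121, 120, 122, 122, 123, 122, 124, 125, 116, 108, 124, 125, 126, 126, 124, 125, 125, 124, 124, 125, 124, 123, 125, 122, 124, 126]
209 [121, 120, 119, 121, 122, 121, 125, 121, 123, 126, 108, 123, 126, 124, 126, 126, 125, 125, 126, 124, 125, 125, 125, 123, 125, 125, 126, 123]
210 [119, 120, 121, 123, 124, 120, 123, 125, 124, 117, 110, 122, 122, 123, 121, 124, 125, 124, 125, 124, 124, 123, 126, 124, 126, 124, 124, 125]
211 [121, 122, 124, 122, 122, 124, 121, 122, 121, 112, 124, 127, 123, 123, 125, 121, 124, 125, 124, 127, 126, 126, 125, 126, 125, 125, 124, 125]
212 [124, 125, 123, 121, 122, 123, 124, 125, 114, 103, 119, 128, 130, 127, 124, 123, 123, 120, 125, 123, 126, 122, 125, 125, 124, 124, 125, 126]
213 [121, 125, 123, 120, 122, 122, 124, 126, 99, 101, 104, 110, 114, 124, 131, 129, 126, 125, 126, 125, 123, 123, 125, 127, 126, 125, 125, 126]
214 [122, 120, 120, 122, 119, 121, 123, 128, 112, 139, 126, 82, 
[... 7672 characters left out ...]
, 155, 138, 115, 96, 89, 87, 84, 85, 87, 92, 97, 106, 117, 136, 144]
203 [162, 164, 162, 162, 161, 161, 163, 163, 161, 162, 161, 160, 160, 160, 160, 161, 156, 141, 117, 101, 97, 95, 96, 92, 90, 87, 87, 85, 84, 87, 98, 106]
204 [162, 162, 162, 161, 161, 161, 162, 162, 162, 162, 160, 161, 160, 159, 160, 157, 143, 119, 105, 103, 101, 101, 98, 97, 95, 93, 93, 91, 88, 87, 85, 84]
205 [162, 162, 163, 162, 161, 160, 161, 161, 161, 163, 162, 161, 161, 161, 157, 145, 123, 110, 105, 105, 104, 102, 103, 102, 100, 98, 99, 96, 94, 92, 91, 89]
206 [161, 163, 162, 162, 161, 160, 162, 162, 161, 163, 163, 163, 163, 160, 148, 127, 113, 109, 109, 108, 108, 107, 106, 105, 104, 101, 102, 100, 99, 97, 96, 95]
238
```

```bash
python3 - <<'E'
from m import *
A=load("pics/s5.png");B=load("pics/t6.png")
print("well S",onz(A,402,223,.12),"T",onz(B,252.5,186.8,.12),"tri",two(A,(402,223),B,(252.5,186.8)))
for d,nm,by,th in((A,"S",(385,205,25,30),115),(B,"T",(235,180,30,25),138)):
    m,s,c=mask(d,[20,120,th],[35,255,255],by); print(nm,s,c,onz(d,*c,.12))
    w,h=map(np.array,((402,223),(252.5,186.8)))
    r=cv2.minAreaRect(cv2.findContours(m,0,1)[0][0]); p=cv2.boxPoints(r); print([onz(d,*map(float,q),.12)[:2].round(4).tolist() for q in p])
ex=np.array([.993,.118])
print("pred from hinge arc: hinge=",np.array([.5731,.1667])+.118*ex,"well",np.array([.5731,.1667])+.076*ex)
E
```

```text
well S [0.64499768 0.1732612  0.12      ] T [0.64797296 0.17661003 0.12      ] tri (array([0.64628697, 0.17511522, 0.12005162]), np.float64(0.00424731370965008))
S [393 214   8   6  28] [396.67857143 216.28571429] [0.61977745 0.18663738 0.12      ]
[[0.6101, 0.1815], [0.6124, 0.199], [0.6297, 0.1922], [0.6273, 0.1749]]
T [245 193   8   7  36] [248.44444444 196.13888889] [0.62268896 0.18883408 0.12      ]
[[0.6207, 0.1998], [0.6335, 0.1927], [0.6244, 0.1781], [0.6116, 0.1852]]
pred from hinge arc: hinge= [0.690274 0.180624] well [0.648568 0.175668]
```

Well axis is about (0.647,0.175), and the two views and the arc agree to 3 mm. The window lies at about 152.5° world. Moving to grasp the brush.

jog_arm(
  dr=[
    [0, 0, 0],
    [0, 0, 0],
    [0, 0, 0],
    [0, 0, 0],
    [0, 0, 0],
    [0, 0, 0],
    [0, 0, 0],
    [0, 0, 0],
    [0, 0, 0],
    [0, 0, 0],
  ],
  slide=[
    [0.0107, 0.0296, 0],
    [0.0107, 0.0296, 0],
    [0.0107, 0.0296, 0],
    [0, 0, 0.01],
    [0, 0, 0.03],
    [0, 0, 0.03],
    [0, 0, 0.03],
    [0, 0, 0.025],
    [0, 0, 0.019],
    [0, 0, 0],
  ],
  gripper=[0.3, 0.3, 0.3, 0.3, 0.3, 0.3, 0.3, 0.3, 0.3, 0.3],
)

```text
time_s: 9.5
position: [0.6024, -0.194, 0.1834]
tool_rot: [[-0.041, -0.999, -0.005], [-0.999, 0.041, 0.003], [-0.003, 0.005, -1.0]]
ft_force: [0.1, -0.6, -0.6]
grip_width: 0.0559
```

```bash
python3 - <<'E'
from h import *
o=st(); d=shot("scene","pics/s7.png")
print(loc([.603,-.1945,.187]))
r=lambda i,x,y,w,h:cv2.resize(i[y:y+h,x:x+w],(600,450),interpolation=cv2.INTER_CUBIC)
cv2.imwrite("pics/c9.png",r(d["pixels"],270,250,100,75))
E
```

```text
t 9.5 p [ 0.6024 -0.194   0.1834] q [-28.5555  32.7695  65.4059   0.0068  82.1591  63.7694] F [ 0.1319 -0.6439 -0.5851] M [0.0104 0.0169 0.0166] w 0.055892604960175764
[[-0.0406 -0.9992 -0.0051]
 [-0.9992  0.0406  0.0029]
 [-0.0027  0.0052 -1.    ]]
[ 0.0001  0.     -0.0015]
```

View pics/c9.png

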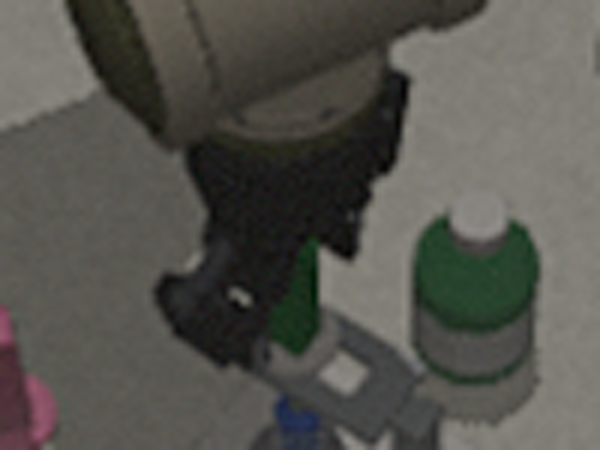

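The green handle is between the fingers (crop (300,290)), clear of both. Closing.

jog_arm(
  dr=[
    [0, 0, 0],
    [0, 0, 0],
    [0, 0, 0],
    [0, 0, 0],
    [0, 0, 0],
    [0, 0, 0],
    [0, 0, 0],
    [0, 0, 0],
    [0, 0, 0],
    [0, 0, 0],
  ],
  slide=[
    [0, 0, 0],
    [0, 0, 0],
    [0, 0, 0],
    [0, 0, 0],
    [0, 0, 0],
    [0, 0, 0],
    [0, 0, 0],
    [0, 0, 0],
    [0, 0, -0.006],
    [0, 0, -0.006],
  ],
  gripper=[-0.9, -0.9, -0.9, -0.9, -0.9, -0.9, -0.9, -0.9, -0.9, -0.9],
  force=80,
)

```text
time_s: 10.55
position: [0.6027, -0.1947, 0.1987]
tool_rot: [[-0.041, -0.999, -0.001], [-0.999, 0.041, 0.0], [-0.0, 0.001, -1.0]]
ft_force: [0.9, -0.6, -1.6]
grip_width: 0.0172
```

```bash
python3 - <<'E'
from h import *
o=st(); d=shot("scene","pics/s8.png"); e=shot("top","pics/t8.png");st()
r=lambda i,x,y,w,h:cv2.resize(i[y:y+h,x:x+w],(400,300),interpolation=cv2.INTER_CUBIC)
cv2.imwrite("pics/c10.png",np.hstack([r(d["pixels"],270,250,100,75),r(e["pixels"],350,150,100,75)]))
E
```

```text
t 10.55 p [ 0.6027 -0.1947  0.1987] q [-28.5943  32.0471  64.1347  -0.0013  83.8723  63.7683] F [ 0.8758 -0.6303 -1.6407] M [-0.0143 -0.0109  0.0273] w 0.01721481608063381
[[-0.0412 -0.9991 -0.0008]
 [-0.9991  0.0412  0.0004]
 [-0.0004  0.0009 -1.    ]]
t 10.65 p [ 0.6032 -0.195   0.1994] q [-28.5939  32.0052  64.0807  -0.0014  83.8381  63.7671] F [ 0.0807  0.1247 -1.6167] M [-0.0223 -0.0123  0.018 ] w 0.01690037144713604
[[-0.0412 -0.9992  0.0012]
 [-0.9992  0.0412 -0.0007]
 [ 0.0006 -0.0012 -1.    ]]
```

View pics/c10.png

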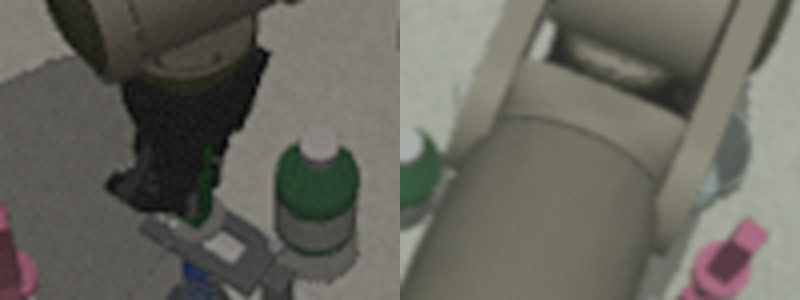

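Held: width 17 mm, weight seen at the wrist, and the collar lifted off the prongs (crop (200,215)). Drawing it out along the slot, then up.

jog_arm(
  dr=[
    [0, 0, 0],
    [0, 0, 0],
    [0, 0, 0],
    [0, 0, 0],
    [0, 0, 0],
    [0, 0, 0],
    [0, 0, 0],
    [0, 0, 0],
    [0, 0, 0],
    [0, 0, 0],
  ],
  slide=[
    [0, 0.012, 0],
    [0, 0.015, 0],
    [0, 0.02, 0],
    [0, 0.02, 0],
    [0, 0.008, 0],
    [0, 0, -0.02],
    [0, 0, -0.04],
    [0, 0, -0.04],
    [0, 0, -0.04],
    [0, 0, -0.01],
  ],
  gripper=[-0.9, -0.9, -0.9, -0.9, -0.9, -0.9, -0.9, -0.9, -0.9, -0.9],
)

```text
time_s: 11.65
position: [0.5289, -0.1921, 0.3531]
tool_rot: [[-0.041, -0.999, 0.007], [-0.999, 0.041, -0.004], [0.004, -0.007, -1.0]]
ft_force: [-0.0, -0.5, -0.8]
grip_width: 0.0171
```

jog_arm(
  dr=[
    [0, 0, 0],
    [0, 0, 0],
    [0, 0, 0],
    [0, 0, 0],
    [0, 0, 0],
    [0, 0, 0],
    [0, 0, 0],
    [0, 0, 0],
    [0, 0, 0],
    [0, 0, 0],
  ],
  slide=[
    [-0.02, -0.0056, 0],
    [-0.04, -0.0112, 0],
    [-0.045, -0.0126, 0],
    [-0.045, -0.0126, 0],
    [-0.045, -0.0126, 0],
    [-0.045, -0.0126, 0],
    [-0.045, -0.0126, 0],
    [-0.04, -0.0112, 0],
    [-0.03, -0.0084, 0],
    [-0.0172, -0.005, 0],
  ],
  gripper=[-0.9, -0.9, -0.9, -0.9, -0.9, -0.9, -0.9, -0.9, -0.9, -0.9],
)

```text
time_s: 12.65
position: [0.6481, 0.1787, 0.3467]
tool_rot: [[-0.039, -0.999, -0.002], [-0.999, 0.039, 0.0], [-0.0, 0.002, -1.0]]
ft_force: [0.1, -0.7, -1.6]
grip_width: 0.017
```

```bash
python3 - <<'E'
from h import *
o=st(); d=shot("scene","pics/s9.png"); e=shot("top","pics/t9.png");st()
print(loc([.647,.175,.35]))
r=lambda i,x,y,w,h:cv2.resize(i[y:y+h,x:x+w],(400,300),interpolation=cv2.INTER_CUBIC)
cv2.imwrite("pics/c11.png",np.vstack([np.hstack([r(d["pixels"],350,120,120,90),r(e["pixels"],180,120,120,90)]),np.hstack([r(d["pixels"],0,0,640,480),r(e["pixels"],0,0,640,480)])]))
E
```

```text
t 12.65 p [0.6481 0.1787 0.3467] q [  5.34    33.5894  37.5881   0.0262 108.948   97.5696] F [ 0.1182 -0.7499 -1.6388] M [-0.0072  0.026  -0.0347] w 0.017026965047452054
[[-0.0388 -0.9992 -0.0022]
 [-0.9992  0.0388  0.0002]
 [-0.0001  0.0022 -1.    ]]
t 12.75 p [0.648  0.1783 0.3464] q [  5.3083  33.5814  37.6477   0.0256 108.9156  97.5023] F [-0.8658 -0.0658 -1.6241] M [-0.0151  0.0319  0.0163] w 0.016797540251795674
[[-0.0381 -0.9993 -0.0026]
 [-0.9993  0.0381  0.0002]
 [-0.0001  0.0026 -1.    ]]
[ 0.0034  0.0009 -0.0036]
```

View pics/c11.png

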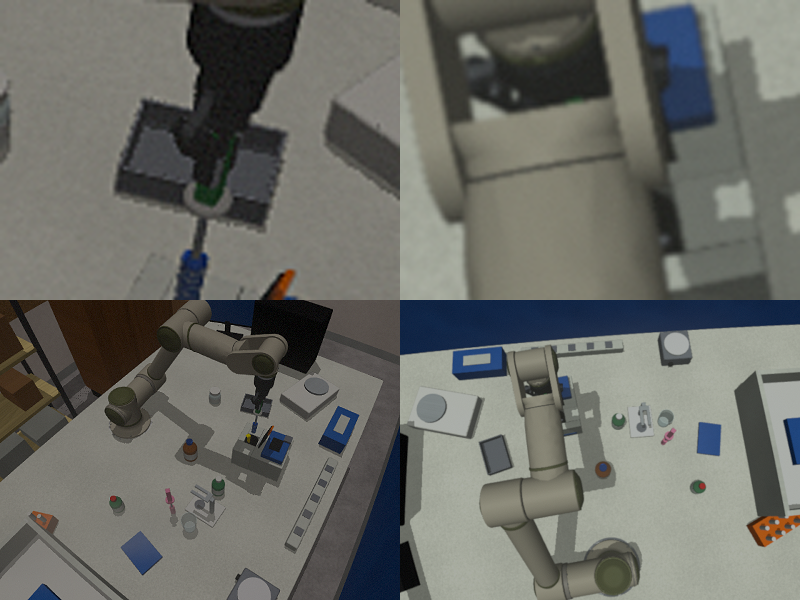

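jog_arm(
  dr=[
    [0, 0, 0],
    [0, 0, 0],
    [0, 0, 0],
    [0, 0, 0],
    [0, 0, 0],
    [0, 0, 0],
    [0, 0, 0],
    [0, 0, 0],
    [0, 0, 0],
    [0, 0, 0],
  ],
  slide=[
    [0.0034, 0.001, 0.01],
    [0, 0, 0.015],
    [0, 0, 0.012],
    [0, 0, 0],
    [0, 0, 0],
    [0, 0, 0],
    [0, 0, 0],
    [0, 0, 0],
    [0, 0, 0],
    [0, 0, 0],
  ],
  gripper=[-0.9, -0.9, -0.9, -0.9, -0.9, -0.9, -0.9, -0.9, -0.9, -0.9],
)

```text
time_s: 13.75
position: [0.6465, 0.1725, 0.3116]
tool_rot: [[-0.041, -0.999, 0.0], [-0.999, 0.041, 0.0], [-0.0, -0.0, -1.0]]
ft_force: [0.5, 0.1, -1.8]
grip_width: 0.0172
```

```bash
python3 - <<'E'
from m import *
from h import st
o=st(); d=shot("scene","pics/s10.png")
p=o["position"]
for L in (.11,.142,.172): print(L,proj(d,p-[0,0,L]))
m,s,c=mask(d,[105,100,20],[130,255,255],(385,180,32,50)); print("blue",s,c)
ys,xs=np.nonzero(m)
for v in range(s[1],s[1]+s[3]): print(v,xs[ys==v].min(),xs[ys==v].max())
r=lambda i,x,y,w,h:cv2.resize(i[y:y+h,x:x+w],(800,600),interpolation=cv2.INTER_CUBIC)
cv2.imwrite("pics/c12.png",r(d["pixels"],365,165,80,60))
E
```

```text
t 13.75 p [0.6465 0.1725 0.3116] q [  4.8275  33.1542  43.8775   0.0007 102.9602  97.1865] F [ 0.4659  0.105  -1.8415] M [-0.0267  0.0314 -0.0252] w 0.017175324647748357
[[-0.0412 -0.9992  0.0001]
 [-0.9992  0.0412  0.    ]
 [-0.     -0.0001 -1.    ]]
0.11 [[405.9085 205.8296]]
0.142 [[404.4656 212.9299]]
0.172 [[403.1618 219.3333]]
blue [400 204   9  19  77] [403.7143 212.1948]
204 404 404
205 402 407
206 401 408
207 402 408
208 402 408
209 402 408
210 403 406
211 401 406
212 401 406
213 401 406
214 401 406
215 401 401
216 401 406
217 400 406
218 400 405
219 400 401
220 401 404
221 401 401
222 402 403
```

View pics/c12.png

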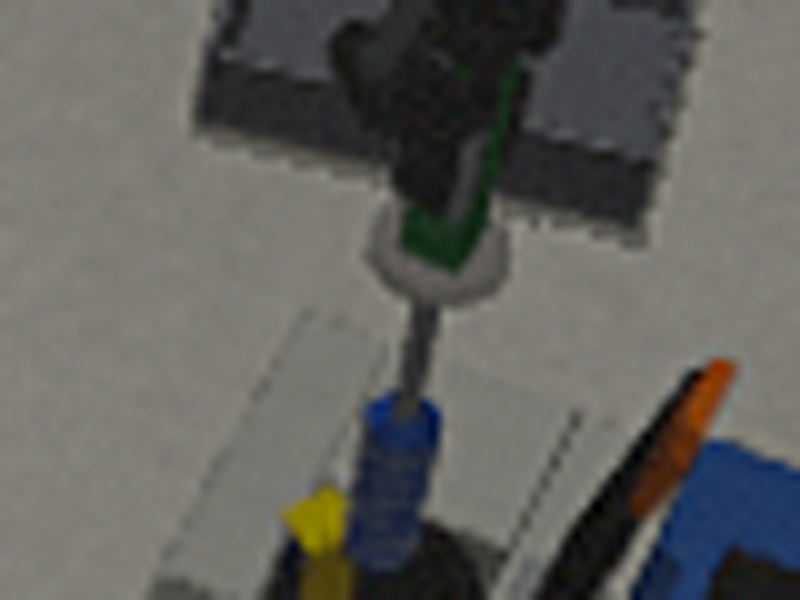

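The head is over the mouth and vertical. The tip projects at about (403,219), as predicted, with the yellow mark to its left at crop (315,515). Descending into the well.

jog_arm(
  dr=[
    [0, 0, 0],
    [0, 0, 0],
    [0, 0, 0],
    [0, 0, 0],
    [0, 0, 0],
    [0, 0, 0],
    [0, 0, 0],
    [0, 0, 0],
    [0, 0, 0],
    [0, 0, 0],
  ],
  slide=[
    [-0.0015, -0.001, 0.005],
    [0, 0, 0.01],
    [0, 0, 0.01],
    [0, 0, 0.015],
    [0, 0, 0.015],
    [0, 0, 0.015],
    [0, 0, 0.012],
    [0, 0, 0.008],
    [0, 0, 0.002],
    [0, 0, 0],
  ],
  gripper=[-0.9, -0.9, -0.9, -0.9, -0.9, -0.9, -0.9, -0.9, -0.9, -0.9],
  force=100,
)

```text
time_s: 14.8
position: [0.6476, 0.174, 0.2196]
tool_rot: [[-0.041, -0.999, 0.0], [-0.999, 0.041, 0.0], [-0.0, -0.0, -1.0]]
ft_force: [0.2, -0.7, -1.5]
grip_width: 0.017
```

jog_arm(
  dr=[
    [0, 0, 0],
    [0, 0, 0],
    [0, 0, 0],
    [0, 0, 0],
    [0, 0, 0],
    [0, 0, 0],
    [0, 0, 0],
    [0, 0, 0],
    [0, 0, 0],
    [0, 0, 0],
  ],
  slide=[
    [0, 0, 0],
    [0, 0, 0.001],
    [0, 0, 0.001],
    [0, 0, 0.001],
    [0, 0, 0.001],
    [0, 0, 0.001],
    [0, 0, 0],
    [0, 0, 0],
    [0, 0, 0],
    [0, 0, 0],
  ],
  gripper=[-0.9, -0.9, -0.9, -0.9, -0.9, -0.9, -0.9, -0.9, -0.9, -0.9],
)

```text
time_s: 15.8
position: [0.6476, 0.1739, 0.2146]
tool_rot: [[-0.041, -0.999, 0.0], [-0.999, 0.041, -0.0], [-0.0, -0.0, -1.0]]
ft_force: [-0.8, -0.0, -0.9]
grip_width: 0.0169
```

```bash
python3 - <<'E'
from h import *
o=st(); print("tip z rel mouth",o["position"][2]-.172-.12)
E
```

```text
t 15.8 p [0.6476 0.1739 0.2146] q [ 4.9431 35.3303 55.3564 -0.0009 89.3056 97.3058] F [-0.815 -0.02  -0.911] M [-0.0093 -0.0245  0.0152] w 0.016857941926652183
[[-0.0412 -0.9991  0.0001]
 [-0.9991  0.0412 -0.    ]
 [-0.     -0.0001 -1.    ]]
tip z rel mouth -0.07741302900010053
```

jog_arm(
  dr=[
    [0, 0, 0],
    [0, 0, 0],
    [0, 0, 0],
    [0, 0, 0],
    [0, 0, 0],
    [0, 0, 0],
    [0, 0, 0],
    [0, 0, 0],
    [0, 0, 0],
    [0, 0, 0],
  ],
  slide=[
    [0, 0, 0.001],
    [0, 0, 0.001],
    [0, 0, 0.001],
    [0, 0, 0.001],
    [0, 0, 0.001],
    [0, 0, 0.001],
    [0, 0, 0.001],
    [0, 0, 0],
    [0, 0, 0],
    [0, 0, 0],
  ],
  gripper=[-0.9, -0.9, -0.9, -0.9, -0.9, -0.9, -0.9, -0.9, -0.9, -0.9],
)

```text
time_s: 16.8
position: [0.6476, 0.174, 0.2076]
tool_rot: [[-0.041, -0.999, 0.0], [-0.999, 0.041, 0.0], [-0.0, -0.0, -1.0]]
ft_force: [0.6, -0.2, -1.4]
grip_width: 0.0167
```

jog_arm(
  dr=[
    [0, 0, 0],
    [0, 0, 0],
    [0, 0, 0],
    [0, 0, 0],
    [0, 0, 0],
    [0, 0, 0],
    [0, 0, 0],
    [0, 0, 0],
    [0, 0, 0],
    [0, 0, 0],
  ],
  slide=[
    [0, 0, 0.001],
    [0, 0, 0.001],
    [0, 0, 0.001],
    [0, 0, 0.001],
    [0, 0, 0.001],
    [0, 0, 0.001],
    [0, 0, 0.001],
    [0, 0, 0],
    [0, 0, 0],
    [0, 0, 0],
  ],
  gripper=[-0.9, -0.9, -0.9, -0.9, -0.9, -0.9, -0.9, -0.9, -0.9, -0.9],
)

```text
time_s: 17.8
position: [0.6476, 0.174, 0.2006]
tool_rot: [[-0.041, -0.999, 0.0], [-0.999, 0.041, 0.0], [-0.0, -0.0, -1.0]]
ft_force: [-0.7, 0.7, -1.2]
grip_width: 0.0165
```

```bash
python3 -c "
from h import *
st()"
```

```text
t 17.8 p [0.6476 0.174  0.2006] q [ 4.9448 35.8131 56.7445  0.0019 87.4363 97.3048] F [-0.6765  0.7288 -1.1981] M [-0.0092  0.0184 -0.0089] w 0.016497448193490926
[[-0.0412 -0.9992  0.0001]
 [-0.9992  0.0412  0.    ]
 [-0.     -0.0001 -1.    ]]
```

jog_arm(
  dr=[
    [0, 0, 0],
    [0, 0, 0],
    [0, 0, 0],
    [0, 0, 0],
    [0, 0, 0],
    [0, 0, 0],
    [0, 0, 0],
    [0, 0, 0],
    [0, 0, 0],
    [0, 0, 0],
  ],
  slide=[
    [0, 0, 0.001],
    [0, 0, 0.001],
    [0, 0, 0.001],
    [0, 0, 0.001],
    [0, 0, 0.001],
    [0, 0, 0.001],
    [0, 0, 0.001],
    [0, 0, 0],
    [0, 0, 0],
    [0, 0, 0],
  ],
  gripper=[-0.9, -0.9, -0.9, -0.9, -0.9, -0.9, -0.9, -0.9, -0.9, -0.9],
)

```text
time_s: 18.8
position: [0.6476, 0.1739, 0.1936]
tool_rot: [[-0.041, -0.999, 0.0], [-0.999, 0.041, 0.0], [-0.0, -0.0, -1.0]]
ft_force: [0.1, 0.1, -0.9]
grip_width: 0.0169
```

jog_arm(
  dr=[
    [0, 0, 0],
    [0, 0, 0],
    [0, 0, 0],
    [0, 0, 0],
    [0, 0, 0],
    [0, 0, 0],
    [0, 0, 0],
    [0, 0, 0],
    [0, 0, 0],
    [0, 0, 0],
  ],
  slide=[
    [0, 0, 0.001],
    [0, 0, 0.001],
    [0, 0, 0.001],
    [0, 0, 0.001],
    [0, 0, 0.001],
    [0, 0, 0.001],
    [0, 0, 0],
    [0, 0, 0],
    [0, 0, 0],
    [0, 0, 0],
  ],
  gripper=[-0.9, -0.9, -0.9, -0.9, -0.9, -0.9, -0.9, -0.9, -0.9, -0.9],
)

```text
time_s: 19.8
position: [0.6476, 0.174, 0.1877]
tool_rot: [[-0.041, -0.999, 0.0], [-0.999, 0.041, 0.0], [-0.0, -0.0, -1.0]]
ft_force: [-0.2, 0.0, 1.0]
grip_width: 0.017
```

```bash
python3 -c "
from h import *
st()"
```

```text
t 19.8 p [0.6476 0.174  0.1877] q [ 4.9433 36.2965 57.9669 -0.0001 85.7199 97.3033] F [-0.2489  0.0121  0.9936] M [ 0.0235  0.0995 -0.013 ] w 0.01702654048916269
[[-0.0412 -0.9992  0.0003]
 [-0.9992  0.0412  0.    ]
 [-0.     -0.0003 -1.    ]]
```

Floor felt: Fz rose about 2.4 N with the tip near −0.104 m. Pressing 1.5 mm more, then moving toward the window.

jog_arm(
  dr=[
    [0, 0, 0],
    [0, 0, 0],
    [0, 0, 0],
    [0, 0, 0],
    [0, 0, 0],
    [0, 0, 0],
    [0, 0, 0],
    [0, 0, 0],
    [0, 0, 0],
    [0, 0, 0],
  ],
  slide=[
    [0, 0, 0.0015],
    [-0.0004, 0.0009, 0],
    [-0.0004, 0.0009, 0],
    [-0.0004, 0.0009, 0],
    [-0.0004, 0.0009, 0],
    [-0.0004, 0.0009, 0],
    [-0.0004, 0.0009, 0],
    [-0.0004, 0.0009, 0],
    [0, 0, 0],
    [0, 0, 0],
  ],
  gripper=[-0.9, -0.9, -0.9, -0.9, -0.9, -0.9, -0.9, -0.9, -0.9, -0.9],
)

```text
time_s: 20.8
position: [0.6414, 0.1771, 0.1861]
tool_rot: [[-0.041, -0.999, 0.0], [-0.999, 0.041, 0.0], [-0.0, -0.0, -1.0]]
ft_force: [0.4, -0.3, 3.0]
grip_width: 0.0169
```

```bash
cat >> h.py <<'E'
U=np.array([-.887,.462,0]);V=np.array([-.462,-.887,0])
def fu():
    o=observe();F=o["ft_force"];M=o["wrist_torque"]; p=o["position"]-[.6467,.1752,0]
    print("t",o["time_s"],"along u mm",1e3*p@U,"v",1e3*p@V,"tip z",p[2]-.292,"Fu",F@U,"Fv",F@V,"Fz",F[2],"Mu",M@U,"Mv",M@V)
E
python3 -c "
from h import *
fu()"
```

```text
t 20.8 along u mm 5.599714134063354 v 0.7863023484804084 tip z -0.10594382418883519 Fu -0.4764292860155285 Fv 0.1428538865481992 Fz 3.022948986881327 Mu -0.09379157483657466 Mv 0.5934897494406417
```

jog_arm(
  dr=[
    [0, 0, 0],
    [0, 0, 0],
    [0, 0, 0],
    [0, 0, 0],
    [0, 0, 0],
    [0, 0, 0],
    [0, 0, 0],
    [0, 0, 0],
    [0, 0, 0],
    [0, 0, 0],
  ],
  slide=[
    [-0.0004, 0.0009, 0],
    [-0.0004, 0.0009, 0],
    [-0.0004, 0.0009, 0],
    [0, 0, 0],
    [0, 0, 0],
    [0, 0, 0],
    [0, 0, 0],
    [0, 0, 0],
    [0, 0, 0],
    [0, 0, 0],
  ],
  gripper=[-0.9, -0.9, -0.9, -0.9, -0.9, -0.9, -0.9, -0.9, -0.9, -0.9],
)

```text
time_s: 21.8
position: [0.6387, 0.1783, 0.186]
tool_rot: [[-0.041, -0.999, 0.0], [-0.999, 0.041, -0.0], [0.0, -0.0, -1.0]]
ft_force: [1.3, -1.3, 2.6]
grip_width: 0.017
```

```bash
python3 -c "
from h import *
fu()"
```

```text
t 21.8 along u mm 8.484727290127537 v 0.9290213206606084 tip z -0.10596047503432879 Fu -1.7833348326836063 Fv 0.5533127262949078 Fz 2.5692465633929022 Mu -0.044883743890053576 Mv 0.6052369716008971
```

jog_arm(
  dr=[
    [0, 0, 0],
    [0, 0, 0],
    [0, 0, 0],
    [0, 0, 0],
    [0, 0, 0],
    [0, 0, 0],
    [0, 0, 0],
    [0, 0, 0],
    [0, 0, 0],
    [0, 0, 0],
  ],
  slide=[
    [-0.0004, 0.0009, 0],
    [-0.0004, 0.0009, 0],
    [0, 0, 0],
    [0, 0, 0],
    [0, 0, 0],
    [0, 0, 0],
    [0, 0, 0],
    [0, 0, 0],
    [0, 0, 0],
    [0, 0, 0],
  ],
  gripper=[-0.9, -0.9, -0.9, -0.9, -0.9, -0.9, -0.9, -0.9, -0.9, -0.9],
)

```text
time_s: 22.8
position: [0.6376, 0.1787, 0.1861]
tool_rot: [[-0.042, -0.999, 0.002], [-0.999, 0.042, -0.001], [0.001, -0.002, -1.0]]
ft_force: [5.3, -2.7, 0.0]
grip_width: 0.017
```

```bash
python3 -c "
from h import *
fu()"
```

```text
t 22.8 along u mm 9.65455888104294 v 1.061436205081559 tip z -0.10588969893674999 Fu -5.923314886922444 Fv -0.04222755100141423 Fz 0.0037245605517741698 Mu -0.011651250692285934 Mv 1.592368026690721
```

Window contact: Fu −5.9 N. Pressing the floor 1 mm more so both contacts are certain.

jog_arm(
  dr=[
    [0, 0, 0],
    [0, 0, 0],
    [0, 0, 0],
    [0, 0, 0],
    [0, 0, 0],
    [0, 0, 0],
    [0, 0, 0],
    [0, 0, 0],
    [0, 0, 0],
    [0, 0, 0],
  ],
  slide=[
    [0, 0, 0.001],
    [0, 0, 0.0005],
    [0, 0, 0],
    [0, 0, 0],
    [0, 0, 0],
    [0, 0, 0],
    [0, 0, 0],
    [0, 0, 0],
    [0, 0, 0],
    [0, 0, 0],
  ],
  gripper=[-0.9, -0.9, -0.9, -0.9, -0.9, -0.9, -0.9, -0.9, -0.9, -0.9],
)

```text
time_s: 23.8
position: [0.6378, 0.1788, 0.1854]
tool_rot: [[-0.042, -0.999, 0.003], [-0.999, 0.042, -0.001], [0.001, -0.003, -1.0]]
ft_force: [4.7, -3.6, 4.9]
grip_width: 0.0167
```

```bash
python3 -c "
from h import *
fu()"
```

```text
t 23.8 along u mm 9.5774934431004 v 0.9598648794164316 tip z -0.10662112504008428 Fu -5.832105466399335 Fv 1.0471871048807337 Fz 4.914071942951503 Mu 0.1538217110893245 Mv 1.3885044669969362
```

jog_arm(
  dr=[
    [0, 0, 0],
    [0, 0, 0],
    [0, 0, 0],
    [0, 0, 0],
    [0, 0, 0],
    [0, 0, 0],
    [0, 0, 0],
    [0, 0, 0],
    [0, 0, 0],
    [0, 0, 0],
  ],
  slide=[
    [0, 0, -0.004],
    [0, 0, -0.006],
    [0, 0, -0.006],
    [0, 0, -0.006],
    [0, 0, -0.006],
    [0, 0, -0.006],
    [0, 0, -0.006],
    [0, 0, -0.006],
    [0, 0, 0],
    [0, 0, 0],
  ],
  gripper=[-0.9, -0.9, -0.9, -0.9, -0.9, -0.9, -0.9, -0.9, -0.9, -0.9],
)

```text
time_s: 24.8
position: [0.6373, 0.1789, 0.2305]
tool_rot: [[-0.042, -0.999, 0.001], [-0.999, 0.042, -0.001], [0.001, -0.001, -1.0]]
ft_force: [4.4, -2.4, 2.4]
grip_width: 0.017
```

```bash
python3 -c "
from h import *
fu()"
```

```text
t 24.8 along u mm 9.997793438504173 v 1.088927363579487 tip z -0.061458858596152965 Fu -5.01711808656697 Fv 0.08748361090487203 Fz 2.3916207650438395 Mu 0.10445922764310482 Mv 1.4386320042169207
```

Mid-height, Fu 5.0 N. Continuing to the upper point.

jog_arm(
  dr=[
    [0, 0, 0],
    [0, 0, 0],
    [0, 0, 0],
    [0, 0, 0],
    [0, 0, 0],
    [0, 0, 0],
    [0, 0, 0],
    [0, 0, 0],
    [0, 0, 0],
    [0, 0, 0],
  ],
  slide=[
    [0, 0, -0.004],
    [0, 0, -0.006],
    [0, 0, -0.006],
    [0, 0, -0.006],
    [0, 0, -0.006],
    [0, 0, -0.003],
    [0, 0, 0],
    [0, 0, 0],
    [0, 0, 0],
    [0, 0, 0],
  ],
  gripper=[-0.9, -0.9, -0.9, -0.9, -0.9, -0.9, -0.9, -0.9, -0.9, -0.9],
)

```text
time_s: 25.8
position: [0.637, 0.1791, 0.2613]
tool_rot: [[-0.041, -0.999, -0.0], [-0.999, 0.041, -0.0], [0.0, 0.0, -1.0]]
ft_force: [4.9, -2.8, -1.9]
grip_width: 0.0168
```

```bash
python3 - <<'E'
from h import *
fu(); o=observe()
d=shot("scene","pics/s11.png")
r=lambda i,x,y,w,h:cv2.resize(i[y:y+h,x:x+w],(600,450),interpolation=cv2.INTER_CUBIC)
cv2.imwrite("pics/c13.png",r(d["pixels"],365,165,80,60))
p=o["position"]
print(proj(d,[p-[0,0,.037],p-[0,0,.112],p-[0,0,.142]]))
E
```

```text
t 25.8 along u mm 10.39309880192466 v 1.046853644177446 tip z -0.030689882130445267 Fu -5.601124274213118 Fv 0.24910344860461367 Fz -1.9014632155700781 Mu 0.05441311540554048 Mv 1.547477543523743
[[405.04088615 197.64317453]
 [401.76032273 214.37508941]
 [400.52698514 220.64440918]]
```

View pics/c13.png

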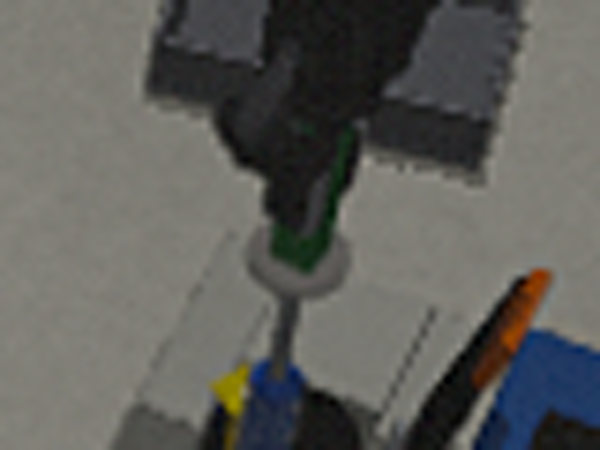

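The head is about half out of the mouth, against the yellow mark (crop (255,385)). The brush sits where predicted, with no slip. Going back down.

jog_arm(
  dr=[
    [0, 0, 0],
    [0, 0, 0],
    [0, 0, 0],
    [0, 0, 0],
    [0, 0, 0],
    [0, 0, 0],
    [0, 0, 0],
    [0, 0, 0],
    [0, 0, 0],
    [0, 0, 0],
  ],
  slide=[
    [0, 0, 0.004],
    [0, 0, 0.006],
    [0, 0, 0.007],
    [0, 0, 0.007],
    [0, 0, 0.007],
    [0, 0, 0.007],
    [0, 0, 0.007],
    [0, 0, 0.007],
    [0, 0, 0.007],
    [0, 0, 0.007],
  ],
  gripper=[-0.9, -0.9, -0.9, -0.9, -0.9, -0.9, -0.9, -0.9, -0.9, -0.9],
)

```text
time_s: 26.85
position: [0.6373, 0.1791, 0.1952]
tool_rot: [[-0.041, -0.999, 0.001], [-0.999, 0.041, -0.0], [-0.0, -0.001, -1.0]]
ft_force: [5.5, -2.1, 2.5]
grip_width: 0.0168
```

jog_arm(
  dr=[
    [0, 0, 0],
    [0, 0, 0],
    [0, 0, 0],
    [0, 0, 0],
    [0, 0, 0],
    [0, 0, 0],
    [0, 0, 0],
    [0, 0, 0],
    [0, 0, 0],
    [0, 0, 0],
  ],
  slide=[
    [0, 0, 0.003],
    [0, 0, 0.003],
    [0, 0, 0.003],
    [0, 0, 0.001],
    [0, 0, 0],
    [0, 0, 0],
    [0, 0, 0],
    [0, 0, 0],
    [0, 0, 0],
    [0, 0, 0],
  ],
  gripper=[-0.9, -0.9, -0.9, -0.9, -0.9, -0.9, -0.9, -0.9, -0.9, -0.9],
)

```text
time_s: 27.85
position: [0.6373, 0.1791, 0.1857]
tool_rot: [[-0.041, -0.999, 0.001], [-0.999, 0.041, -0.0], [0.0, -0.001, -1.0]]
ft_force: [6.1, -1.6, 3.3]
grip_width: 0.0169
```

```bash
python3 -c "
from h import *
fu()"
```

```text
t 27.85 along u mm 10.128026816991976 v 0.8888570904598426 tip z -0.10630137505908946 Fu -6.1052013230849935 Fv -1.385363449308465 Fz 3.2505451182791387 Mu 0.046497079881519715 Mv 1.606188060055979
```

Pressing a little further to make sure of floor contact.

jog_arm(
  dr=[
    [0, 0, 0],
    [0, 0, 0],
    [0, 0, 0],
    [0, 0, 0],
    [0, 0, 0],
    [0, 0, 0],
    [0, 0, 0],
    [0, 0, 0],
    [0, 0, 0],
    [0, 0, 0],
  ],
  slide=[
    [0, 0, 0.001],
    [0, 0, 0.001],
    [0, 0, 0],
    [0, 0, 0],
    [0, 0, 0],
    [0, 0, 0],
    [0, 0, 0],
    [0, 0, 0],
    [0, 0, 0],
    [0, 0, 0],
  ],
  gripper=[-0.9, -0.9, -0.9, -0.9, -0.9, -0.9, -0.9, -0.9, -0.9, -0.9],
)

```text
time_s: 28.85
position: [0.6373, 0.1791, 0.1841]
tool_rot: [[-0.041, -0.999, 0.002], [-0.999, 0.041, -0.0], [-0.0, -0.002, -1.0]]
ft_force: [4.9, -2.5, 5.2]
grip_width: 0.0171
```

```bash
python3 -c "
from h import *
fu()"
```

```text
t 28.85 along u mm 10.099810989629527 v 0.8769165350385798 tip z -0.10792460498974035 Fu -5.485088121368087 Fv 0.0019352162384281793 Fz 5.2463420334376 Mu 0.08471387777084621 Mv 1.42756916574392
```

Floor and window are both loaded (Fz 5.2 N, Fu 5.5 N). Up again.

jog_arm(
  dr=[
    [0, 0, 0],
    [0, 0, 0],
    [0, 0, 0],
    [0, 0, 0],
    [0, 0, 0],
    [0, 0, 0],
    [0, 0, 0],
    [0, 0, 0],
    [0, 0, 0],
    [0, 0, 0],
  ],
  slide=[
    [0, 0, -0.004],
    [0, 0, -0.006],
    [0, 0, -0.006],
    [0, 0, -0.006],
    [0, 0, -0.006],
    [0, 0, -0.006],
    [0, 0, -0.006],
    [0, 0, -0.006],
    [0, 0, 0],
    [0, 0, 0],
  ],
  gripper=[-0.9, -0.9, -0.9, -0.9, -0.9, -0.9, -0.9, -0.9, -0.9, -0.9],
)

```text
time_s: 29.85
position: [0.6372, 0.1789, 0.2292]
tool_rot: [[-0.041, -0.999, 0.001], [-0.999, 0.041, -0.001], [0.001, -0.001, -1.0]]
ft_force: [4.5, -3.2, 0.7]
grip_width: 0.0169
```

jog_arm(
  dr=[
    [0, 0, 0],
    [0, 0, 0],
    [0, 0, 0],
    [0, 0, 0],
    [0, 0, 0],
    [0, 0, 0],
    [0, 0, 0],
    [0, 0, 0],
    [0, 0, 0],
    [0, 0, 0],
  ],
  slide=[
    [0, 0, -0.004],
    [0, 0, -0.006],
    [0, 0, -0.006],
    [0, 0, -0.006],
    [0, 0, -0.006],
    [0, 0, -0.003],
    [0, 0, 0],
    [0, 0, 0],
    [0, 0, 0],
    [0, 0, 0],
  ],
  gripper=[-0.9, -0.9, -0.9, -0.9, -0.9, -0.9, -0.9, -0.9, -0.9, -0.9],
)

```text
time_s: 30.85
position: [0.6369, 0.1793, 0.2605]
tool_rot: [[-0.041, -0.999, -0.0], [-0.999, 0.041, 0.0], [-0.0, 0.0, -1.0]]
ft_force: [2.0, -0.7, -0.9]
grip_width: 0.0168
```

```bash
python3 -c "
from h import *
fu()"
```

```text
t 30.85 along u mm 10.618545452211013 v 0.9093487089225897 tip z -0.03150090630530811 Fu -2.116520778265745 Fv -0.315439319538535 Fz -0.8672416608853482 Mu -0.15013668048696538 Mv 0.528717810161794
```

Still pressing at 2.1 N near the mouth. A slight extra press and hold, then off the window and up.

jog_arm(
  dr=[
    [0, 0, 0],
    [0, 0, 0],
    [0, 0, 0],
    [0, 0, 0],
    [0, 0, 0],
    [0, 0, 0],
    [0, 0, 0],
    [0, 0, 0],
    [0, 0, 0],
    [0, 0, 0],
  ],
  slide=[
    [-0.0003, 0.0006, 0],
    [0, 0, 0],
    [0, 0, 0],
    [0, 0, 0],
    [0.0015, -0.003, 0],
    [0.0015, -0.003, 0],
    [0.0015, -0.003, 0],
    [0, 0, -0.02],
    [0, 0, -0.035],
    [0, 0, -0.035],
  ],
  gripper=[-0.9, -0.9, -0.9, -0.9, -0.9, -0.9, -0.9, -0.9, -0.9, -0.9],
)

```text
time_s: 31.85
position: [0.6449, 0.1746, 0.3512]
tool_rot: [[-0.041, -0.999, -0.002], [-0.999, 0.041, 0.0], [-0.0, 0.002, -1.0]]
ft_force: [0.1, -0.3, -0.6]
grip_width: 0.0169
```

```bash
python3 - <<'E'
from h import *
o=st();d=shot("scene","pics/s12.png")
p=o["position"];R=o["tool_rot"]
print(proj(d,[p-[0,0,.037],p-[0,0,.112],p-[0,0,.142],p-[0,0,.172]]))
r=lambda i,x,y,w,h:cv2.resize(i[y:y+h,x:x+w],(600,450),interpolation=cv2.INTER_CUBIC)
cv2.imwrite("pics/c14.png",r(d["pixels"],365,155,80,60))
print(loc([.53,-.1918,.352]))
E
```

```text
t 31.85 p [0.6449 0.1746 0.3512] q [  5.0108  33.0674  37.8345   0.0187 109.2205  97.3737] F [ 0.1063 -0.2869 -0.6007] M [ 0.0691 -0.0234  0.0049] w 0.016925245826947197
[[-0.0411 -0.9992 -0.0022]
 [-0.9992  0.0411  0.0001]
 [-0.      0.0022 -1.    ]]
[[411.2838 177.6615]
 [407.5161 196.4015]
 [406.1041 203.3983]
 [404.7423 210.1325]]
[0.3709 0.1004 0.0048]
```

View pics/c14.png

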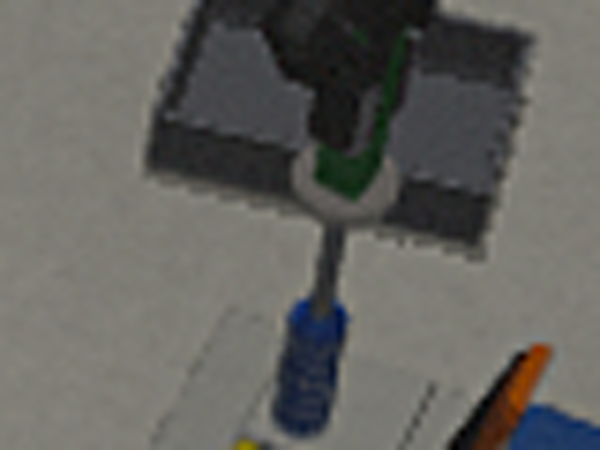

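The brush is still vertical and where predicted. Carrying it back in front of the fork.

jog_arm(
  dr=[
    [0, 0, 0],
    [0, 0, 0],
    [0, 0, 0],
    [0, 0, 0],
    [0, 0, 0],
    [0, 0, 0],
    [0, 0, 0],
    [0, 0, 0],
    [0, 0, 0],
    [0, 0, 0],
  ],
  slide=[
    [0.02, 0.0054, 0],
    [0.04, 0.0108, 0],
    [0.045, 0.0122, 0],
    [0.045, 0.0122, 0],
    [0.045, 0.0122, 0],
    [0.045, 0.0122, 0],
    [0.045, 0.0122, 0],
    [0.04, 0.0108, 0],
    [0.03, 0.0081, 0],
    [0.0159, 0.0043, 0],
  ],
  gripper=[-0.9, -0.9, -0.9, -0.9, -0.9, -0.9, -0.9, -0.9, -0.9, -0.9],
)

```text
time_s: 32.9
position: [0.5287, -0.194, 0.3502]
tool_rot: [[-0.044, -0.999, -0.001], [-0.999, 0.044, 0.0], [-0.0, 0.001, -1.0]]
ft_force: [-0.0, 1.5, -2.1]
grip_width: 0.0169
```

jog_arm(
  dr=[
    [0, 0, 0],
    [0, 0, 0],
    [0, 0, 0],
    [0, 0, 0],
    [0, 0, 0],
    [0, 0, 0],
    [0, 0, 0],
    [0, 0, 0],
    [0, 0, 0],
    [0, 0, 0],
  ],
  slide=[
    [0, 0, 0.02],
    [0, 0, 0.035],
    [0, 0, 0.035],
    [0, 0, 0.035],
    [0, 0, 0.02],
    [0, 0, 0.006],
    [0, 0, 0],
    [0, 0, 0],
    [0, 0, 0],
    [0, 0, 0],
  ],
  gripper=[-0.9, -0.9, -0.9, -0.9, -0.9, -0.9, -0.9, -0.9, -0.9, -0.9],
)

```text
time_s: 33.9
position: [0.5299, -0.1919, 0.2004]
tool_rot: [[-0.041, -0.999, 0.001], [-0.999, 0.041, -0.001], [0.001, -0.001, -1.0]]
ft_force: [-0.3, 0.3, -0.6]
grip_width: 0.0171
```

```bash
python3 - <<'E'
from h import *
o=st();d=shot("scene","pics/s13.png");e=shot("top","pics/t13.png")
print(loc([.53,-.1918,.199]),loc([.603,-.1948,.199]))
r=lambda i,x,y,w,h:cv2.resize(i[y:y+h,x:x+w],(400,300),interpolation=cv2.INTER_CUBIC)
cv2.imwrite("pics/c15.png",np.hstack([r(d["pixels"],270,230,100,75),r(e["pixels"],350,150,100,75)]))
E
```

```text
t 33.9 p [ 0.5299 -0.1919  0.2004] q [-31.9429  25.0034  76.3278   0.0036  78.572   60.4129] F [-0.2711  0.3097 -0.596 ] M [ 0.0189 -0.0412 -0.0329] w 0.017055799299926167
[[-0.0411 -0.9992  0.0015]
 [-0.9992  0.0411 -0.0008]
 [ 0.0008 -0.0015 -1.    ]]
[-0.0001 -0.0003  0.0011] [-0.0001 -0.0733  0.0011]
```

View pics/c15.png

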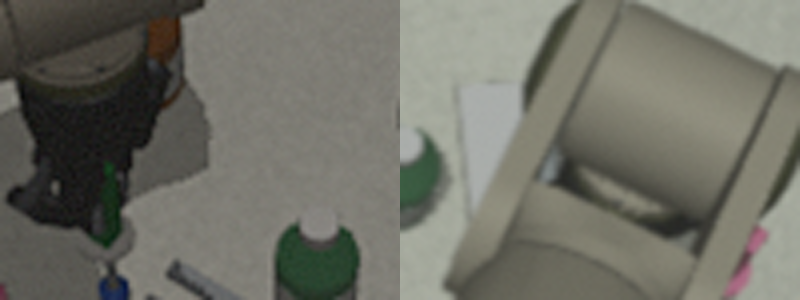

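In front of the fork, collar above the prongs. Sliding in along the slot.

jog_arm(
  dr=[
    [0, 0, 0],
    [0, 0, 0],
    [0, 0, 0],
    [0, 0, 0],
    [0, 0, 0],
    [0, 0, 0],
    [0, 0, 0],
    [0, 0, 0],
    [0, 0, 0],
    [0, 0, 0],
  ],
  slide=[
    [0, -0.006, 0],
    [0, -0.01, 0],
    [0, -0.012, 0],
    [0, -0.012, 0],
    [0, -0.012, 0],
    [0, -0.01, 0],
    [0, -0.008, 0],
    [0, -0.003, 0],
    [0, 0, 0],
    [0, 0, 0],
  ],
  gripper=[-0.9, -0.9, -0.9, -0.9, -0.9, -0.9, -0.9, -0.9, -0.9, -0.9],
)

```text
time_s: 35.0
position: [0.6024, -0.1948, 0.1995]
tool_rot: [[-0.041, -0.999, -0.0], [-0.999, 0.041, 0.0], [-0.0, 0.0, -1.0]]
ft_force: [0.0, 0.1, -1.6]
grip_width: 0.0169
```

```bash
python3 - <<'E'
from h import *
o=st();d=shot("scene","pics/s14.png")
print(loc([.603,-.1948,.187]))
r=lambda i,x,y,w,h:cv2.resize(i[y:y+h,x:x+w],(600,450),interpolation=cv2.INTER_CUBIC)
cv2.imwrite("pics/c16.png",r(d["pixels"],280,265,80,60))
E
```

```text
t 35.0 p [ 0.6024 -0.1948  0.1995] q [-28.613   31.9595  64.154   -0.0022  83.9002  63.7493] F [ 0.0178  0.0758 -1.5835] M [-0.0338  0.0431  0.0382] w 0.0168978380569763
[[-0.0412 -0.9992 -0.0002]
 [-0.9992  0.0412  0.0001]
 [-0.0001  0.0002 -1.    ]]
[-0.     -0.0007  0.0126]
```

View pics/c16.png

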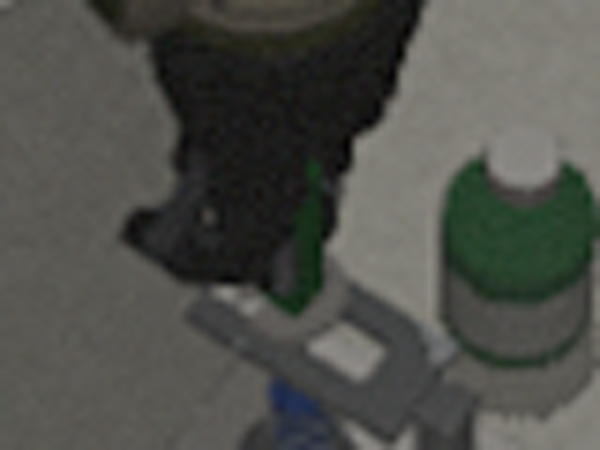

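The shaft is in the slot with the collar above the prongs (crop (305,310)). Lowering until it rests.

jog_arm(
  dr=[
    [0, 0, 0],
    [0, 0, 0],
    [0, 0, 0],
    [0, 0, 0],
    [0, 0, 0],
    [0, 0, 0],
    [0, 0, 0],
    [0, 0, 0],
    [0, 0, 0],
    [0, 0, 0],
  ],
  slide=[
    [0, -0.0007, 0.003],
    [0, 0, 0.003],
    [0, 0, 0.002],
    [0, 0, 0.001],
    [0, 0, 0.001],
    [0, 0, 0.001],
    [0, 0, 0.0005],
    [0, 0, 0],
    [0, 0, 0],
    [0, 0, 0],
  ],
  gripper=[-0.9, -0.9, -0.9, -0.9, -0.9, -0.9, -0.9, -0.9, -0.9, -0.9],
)

```text
time_s: 36.05
position: [0.6033, -0.1948, 0.1881]
tool_rot: [[-0.041, -0.999, 0.0], [-0.999, 0.041, -0.0], [0.0, -0.0, -1.0]]
ft_force: [-0.4, 0.0, -0.9]
grip_width: 0.0168
```

```bash
python3 -c "
from h import *
st()"
```

```text
t 36.05 p [ 0.6033 -0.1948  0.1881] q [-28.5792  32.5235  65.0556   0.0022  82.4149  63.7793] F [-0.4243  0.0168 -0.8622] M [-0.0079  0.0149 -0.06  ] w 0.016816033113973304
[[-0.0412 -0.9992  0.0001]
 [-0.9992  0.0412 -0.    ]
 [ 0.     -0.0001 -1.    ]]
```

jog_arm(
  dr=[
    [0, 0, 0],
    [0, 0, 0],
    [0, 0, 0],
    [0, 0, 0],
    [0, 0, 0],
    [0, 0, 0],
    [0, 0, 0],
    [0, 0, 0],
    [0, 0, 0],
    [0, 0, 0],
  ],
  slide=[
    [0, 0, 0.0005],
    [0, 0, 0.0005],
    [0, 0, 0.0005],
    [0, 0, 0],
    [0, 0, 0],
    [0, 0, 0],
    [0, 0, 0],
    [0, 0, 0],
    [0, 0, 0],
    [0, 0, 0],
  ],
  gripper=[-0.9, -0.9, -0.9, -0.9, -0.9, -0.9, -0.9, -0.9, -0.9, -0.9],
)

```text
time_s: 37.05
position: [0.6034, -0.1948, 0.188]
tool_rot: [[-0.041, -0.999, 0.002], [-0.999, 0.041, -0.001], [0.001, -0.002, -1.0]]
ft_force: [-1.7, 1.4, 8.3]
grip_width: 0.0168
```

Resting (Fz +8 N at z 0.188). Easing off 1 mm, opening and rising.

jog_arm(
  dr=[
    [0, 0, 0],
    [0, 0, 0],
    [0, 0, 0],
    [0, 0, 0],
    [0, 0, 0],
    [0, 0, 0],
    [0, 0, 0],
    [0, 0, 0],
    [0, 0, 0],
    [0, 0, 0],
  ],
  slide=[
    [0, 0, -0.001],
    [0, 0, 0],
    [0, 0, 0],
    [0, 0, 0],
    [0, 0, 0],
    [0, 0, 0],
    [0, 0, -0.01],
    [0, 0, -0.02],
    [0, 0, -0.03],
    [0, 0, -0.03],
  ],
  gripper=[-0.9, -0.9, -0.4, 0, 0.3, 0.3, 0.3, 0.3, 0.3, 0.3],
  force=20,
)

```text
time_s: 38.05
position: [0.6031, -0.1948, 0.2792]
tool_rot: [[-0.041, -0.999, 0.0], [-0.999, 0.041, -0.0], [0.0, -0.0, -1.0]]
ft_force: [0.8, 0.2, 0.2]
grip_width: 0.0556
```

jog_arm(
  dr=[
    [0, 0, 0],
    [0, 0, 0],
    [0, 0, 0],
    [0, 0, 0],
    [0, 0, 0],
    [0, 0, 0],
    [0, 0, 0],
    [0, 0, 0],
    [0, 0, 0],
    [0, 0, 0],
  ],
  slide=[
    [0, 0, -0.03],
    [0, 0.03, -0.03],
    [0, 0.04, 0],
    [0, 0.04, 0],
    [0, 0.04, 0],
    [0, 0.03, 0],
    [0, 0, 0],
    [0, 0, 0],
    [0, 0, 0],
    [0, 0, 0],
  ],
  gripper=[0.3, 0.3, 0.3, 0.3, 0.3, 0.3, 0.3, 0.3, 0.3, 0.3],
)

```text
time_s: 39.05
position: [0.4241, -0.1875, 0.3373]
tool_rot: [[-0.041, -0.999, -0.0], [-0.999, 0.041, 0.0], [-0.0, 0.0, -1.0]]
ft_force: [0.4, -0.0, 0.0]
grip_width: 0.0553
```

```bash
python3 - <<'E'
from m import *
from h import st
st();d=shot("scene","pics/s15.png");e=shot("top","pics/t15.png")
mS,sS,cS=mask(d,[45,100,75],[80,255,255],(310,280,20,35)); print(sS,cS, "before [317.67 290.28]")
r=lambda i,x,y,w,h:cv2.resize(i[y:y+h,x:x+w],(400,300),interpolation=cv2.INTER_CUBIC)
cv2.imwrite("pics/c17.png",np.vstack([np.hstack([r(d["pixels"],280,270,80,60),r(e["pixels"],360,150,80,60)]),np.hstack([r(d["pixels"],0,0,640,480),r(e["pixels"],0,0,640,480)])]))
E
```

```text
t 39.05 p [ 0.4241 -0.1875  0.3373] q [-38.5319   9.751   75.8195   0.0056  94.4501  53.7926] F [ 0.4045 -0.0127  0.0354] M [-0.0102  0.0346 -0.0619] w 0.05534471674088238
[[-0.0406 -0.9992 -0.0002]
 [-0.9992  0.0406  0.0003]
 [-0.0003  0.0002 -1.    ]]
[314 287   9   8  38] [318.1316 290.5263] before [317.67 290.28]
```

View pics/c17.png

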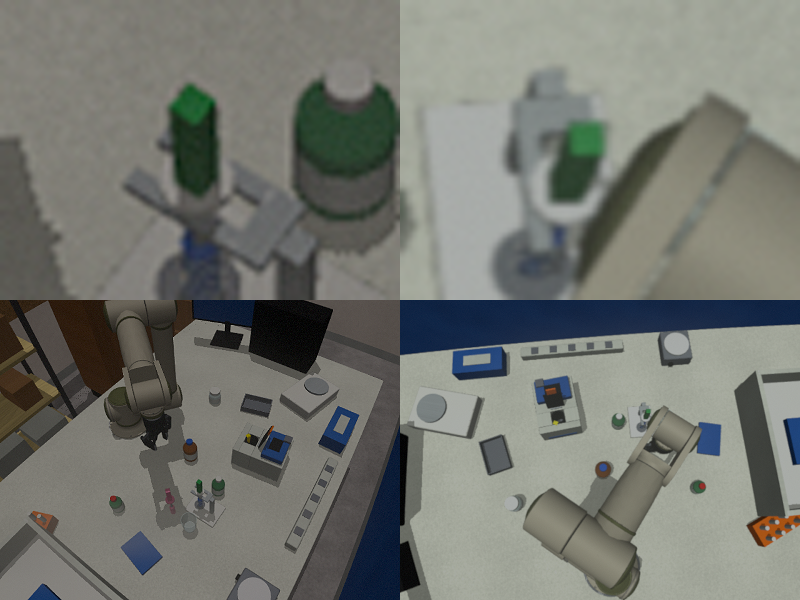

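The brush hangs upright within half a pixel of where it started, the cover is open, and the bystanders look unmoved. The gripper is clear. Handing in.

```bash
python3 -c "
from h import *
print(env.close_job())"
```

```text
the job is handed in; nothing more can be done
None
```

I did the whole job and handed it in at 39 s of the 72 s allowed; no verdict was reported.

- **Cover:** I swung it up by the orange tab to about 1.9 rad along the commanded arc. It was still standing open in the last pictures.
- **Scrub:** I felt the well floor with the tip about 0.104 m below the mouth. I then rubbed floor → up → floor → up on the window, with the upper point at about −0.031 m. At every stop the wrist felt about 5–6 N towards the window, except the last upper point, where it was 2.1 N. I pressed slightly more there and held, but took no reading after that. Both times at the floor, the wrist force showed it and the window loaded together.
- **Brush:** It hangs in the fork by its collar, with the handle top within 0.5 px of its starting place in the scene view. The gripper is open and clear, and the bystanders and the pink brush look unmoved by eye.

- **What I could not check:** The wrist force cannot separate floor pressure from rubbing friction on the window, so I judged floor contact partly from height, and pressed 1.5–2 mm further each time to be sure.
- **Where measurements disagreed:** The two cameras differed by 3–5 mm sideways. I used averages and corrected by touch. The arm's path along the cover arc and the brush's position in the grip agreed with those averages.

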